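Charge the drying box through its slot

TASK

Lay the loose dowel in the trough of the charging boat, take the boat by its wooden handle and slide it through the slot in the drying box's cover plate until the whole trough is inside, then tip it sideways so that the dowel rolls off into the empty tray, not onto the batten in the other bay. Level the boat, draw it out and set it back down on the bench, standing flat and right way up. Nothing may touch the cover plate, and leave the other things on the bench where they are.

Things in the scene. Friction and masses are not known exactly. Their poses are not given: they have to be found in the camera images.
- dowel: plain wooden dowel rod, round, 16 mm thick, 140 mm long, about 30 g, lying on the bench; origin 8 mm off its axis, at the middle of its length (it turns with the rod as it rolls); y runs along the rod. It and the sanding block may change places
- dowel_mid (a point): centre of the dowel, on its axis; y runs along the rod
- boat: charging boat, 323 mm long, 0.3 kg: upright wooden handle (85 long x 18 thick x 55 mm high, x = -53 to +32 mm), round neck 10 mm thick (axis 11 mm above the underside), open steel trough 54 mm wide, 20 mm high, x = 108 to 270 mm. Origin on the underside, below the best place to grip across the handle's thickness; x along the boat to the trough, y across, z up. Balances 25 mm ahead of it
- trough_mid (a point): on the trough's floor, in its middle (189 mm ahead of the boat's origin, 4 mm up). The floor is a shallow V: each half rises 10 degrees outward to open sides 9 mm above the underside; 20 mm end walls stand 154 mm apart. A rod rolls out over either side when the boat is rolled well past 10 degrees (25 do); it stays in when carried level and smoothly
- trough_back (a point): on the boat, the handle end of the trough, where the neck enters it (108 mm ahead of the origin, 11 mm up)
- drying_box: fixed plywood box with a wire grille on top, 220 deep (x) x 226 wide (y) x 200 mm high; origin in the middle of its underside, x from the front (cover plate) to the back. Inside 210 x 210 mm, floor 50 mm above the bench; a low divider along the middle (top 74 mm above the bench) makes two bays, one with the tray, one taken by a batten; which is which changes
- cover_plate: fixed upright steel plate, 5 mm thick, on the front of the drying box, with one slot 70 mm wide and 42 mm high; origin at the middle of the slot on the plate's outer face, 115 mm above the bench; x points level into the box, y across the slot, z up
- tray: empty aluminium tray lying in one bay of the drying box, 196 (x) x 90 (y) mm with 12 mm rims, floor 3 mm thick; origin in the middle of its underside, 50 mm above the bench, 53 mm to one side of the slot's middle plane; x runs along the bay as the box's x
- dry_batten: wooden batten 60 x 195 x 34 mm that fills the other bay, fixed; origin in the middle of its underside, y along it
- lamp_post (a point): foot of the fixed desk lamp: its post, 60 mm across, rises from here to 0.38 m above the bench; from its top the lamp's arm runs away to the right (-y), 0.38 to 0.50 m up. Keep the robot clear of it
- sanding_block: bystander: brown sanding block 59 x 99 x 33 mm, origin in the middle of its underside
- nail_jar: bystander: round jar, 63 mm across and 76 mm high, origin in the middle of its underside
- pliers: bystander: pliers lying flat, 42 x 185 (y) x 12 mm, origin in the middle of the underside
- tape_roll: bystander: roll of tape lying flat, 77 mm across, 18 mm high, origin in the middle of the underside

How it is judged:
On the way, in this order (a step that is already met when the one before it is completed fails the run):
1. the dowel lies in the boat's trough (x of dowel_mid in the frame of trough_mid between -0.012 and 0.012 m and y of dowel_mid in the frame of trough_mid between -0.012 and 0.012 m and z of dowel_mid in the frame of trough_mid between 0 and 0.016 m and contact force between dowel and the fingers below 0.1 N), for 0.2 s.
2. the whole trough is inside the box, past the plate, level, with the dowel in it (x of trough_back in the frame of cover_plate above 0.005 m and y of trough_back in the frame of cover_plate between -0.03 and 0.03 m and z of trough_back in the frame of cover_plate between -0.03 and 0.03 m and x of dowel_mid in the frame of trough_mid between -0.012 and 0.012 m and y of dowel_mid in the frame of trough_mid between -0.012 and 0.012 m and z of dowel_mid in the frame of trough_mid between 0 and 0.016 m and angle between boat's own z axis and vertical below 0.2 rad), for 0.05 s.
3. the dowel lies in the tray while the trough is still inside the box (x of dowel_mid in the frame of tray between -0.05 and 0.05 m and y of dowel_mid in the frame of tray between -0.042 and 0.042 m and z of dowel_mid in the frame of tray between 0.004 and 0.018 m and x of trough_back in the frame of cover_plate above 0.005 m and y of trough_back in the frame of cover_plate between -0.03 and 0.03 m and z of trough_back in the frame of cover_plate between -0.03 and 0.03 m), for 0.1 s.
At the end, for the whole second after the job is handed in: The dowel lies at rest on the tray's floor inside the drying box (its middle within the tray, lying flat on the floor); the boat stands on the bench at rest, right way up (within 0.08 rad, its underside within 8 mm of the bench), let go (x of dowel_mid in the frame of tray between -0.05 and 0.05 m and y of dowel_mid in the frame of tray between -0.042 and 0.042 m and z of dowel_mid in the frame of tray between 0.004 and 0.018 m and linear speed of dowel below 0.03 m/s and angle between boat's own z axis and vertical below 0.08 rad and height (world z) of boat between -0.008 and 0.008 m and linear speed of boat below 0.02 m/s); the robot touches nothing.
It fails at once if something touched the cover plate (more than 1 N) (contact force between cover_plate and anything else above 1 N).
It fails at once if sanding block moved (more than 30 mm) (distance of sanding_block from where it was at the start of the episode above 0.03 m).
It fails at once if nail jar moved (more than 30 mm) (distance of nail_jar from where it was at the start of the episode above 0.03 m).
It fails at once if pliers moved (more than 30 mm) (distance of pliers from where it was at the start of the episode above 0.03 m).
It fails at once if tape roll moved (more than 30 mm) (distance of tape_roll from where it was at the start of the episode above 0.03 m).
It also fails if it takes over 67 s, if anything falls off the work surface, if the arm or the gripper's body presses on something with over 40 N, if the wrist force passes 120 N, or if a joint passes its speed limit or range.

ROBOT

A 6-joint arm with a two-finger parallel gripper is mounted at the origin on a cart in front of the work surface, level with it; the furniture and walls round the work are solid. World frame = base frame: x ahead of the robot, y to its left, z up, the work surface at z = 0. Lengths are in m, angles in rad, forces in N, time in s.
With the tool pointing down it reaches from about 0.3 to 0.775 m from the base axis. Payload 14.6 kg.
Tool frame: the origin (TCP) lies at the very end of the fingers, on their centre line; the grasp point (between the pads) lies 19 mm behind it (robot.grip_depth is the distance from the TCP to the grasp point, in m); z points along the fingers, y is the direction in which the jaws open and shut (so a half turn about z gives the same grasp; the last joint's range is limited). The gripper opens to 85 mm and grips with 20 to 120 N. Pads are 22 mm wide; open, the fingers measure 114 mm over their backs; the gripper's body (76 mm by 85 mm) begins 54 mm behind the grasp point. The pads swing forward as they close: fully open they stand 13 mm farther back than shut.
Start: joints at [1.154, 0.3, 1.521, -0, 1.321, -0.067], TCP at [0.188, 0.517, 0.231] pointing down, gripper open.
Joint ranges: [-3.03, 3.03], [-0.79, 2.21], [0.23, 2.52], [-1.04, 4.18], [0, 3.07], [-2.55, 2.55]. Speed limits (rad/s): [2.22, 2.22, 2.57, 3.14, 3.14, 3.14].

INTERFACE

Orientations are given as a 3x3 rotation matrix whose columns are the frame's x, y, z axes.
In Python, from rig import robot gives the robot as it stands.
- The arm moves only by the tool arm_command, never from a script. Its argument "series" is a list of rows, each an object with "linear": the shift along the tool's x, y, z in cm, a list of three; "angular": the turn, a rotation vector about the tool's x, y, z in rad, a list of three; "grip": the closure in counts, from 0 (fully open) to 255 (shut). In form: [{"linear": [dx, dy, dz], "angular": [rx, ry, rz], "grip": grip}, ...]. A call has 1 to 12 rows; each row is the pose to reach, as a shift and turn from the pose measured when the call began, along the tool's axes at that moment; what a row does not reach only later rows make up. A row lasts 1/8 s, in which the tool goes at most 62.5 mm and 10.7 degrees, less where a joint would pass 70% of its speed; a pose out of reach is approached as far as the arm can. A call with a gripper value outside its range is refused whole. The fingers move at their own pace and stop on an object; "grip_force" is the grip in N (left out, the last holds). Time passes only in rows, so rows that repeat a pose let the fingers close. It gives the time, the measured TCP pose, the force and the opening at its end, in the units of the state.
- robot.read_state(): the state, without advancing time (a new reading comes with each control period).
- robot.read_camera(name): name is "scene" or "side" or "wrist"; returns a dict with "image" (384x512x3 uint8, red, green, blue), "camera_matrix" (3x3 intrinsics, pixels), "eye" and "rotation" of the camera in the world; the wrist camera has in their place "T_tool_cam" (4x4, takes a point from camera to tool coordinates, whose origin is the TCP and whose axes are the flange's). Camera axes: x right, y down, z forward; pixel columns grow to the right and rows downward; lengths in m; the calibration is good to about 2 mm. A picture is of the moment at which its call begins: read the wrist's pose just before it. There is no depth.
- robot.job_done(): hands the job in, once; it reports no verdict.
The state is a dict: "clock": time; "q": joint angles; "joint_vel": joint speeds; "effort": joint torques, N m; "position": TCP position; "eef_rot": TCP orientation; "wrist_force": force on the tool from outside, world axes, zero at the start; "torque": the same for the moment, N m; "finger_gap": finger opening in m.
Only numpy, scipy, OpenCV 4.12 (cv2) and the standard library are available. Lean on these libraries where they do the work, as an engineer would, in place of code of your own. Each camera call takes 0.05 s, during which the arm holds its last target. There are 200 camera calls.

## Working session

There is one attempt and no reset: what is moved stays moved. The work goes in short steps, Python scripts to look and compute and a tool call to move; the robot and the scene stay as the last step left them, time stands still between calls to the robot, and variables do not carry over. Pictures are saved under pics/ and viewed, about 8 in all and at most 12, crops included, and the job is handed in when it is done.

Besides the shell and the picture viewer there is one more tool, called as name([rows], argument=value, ...), one row to a line, values as JSON. arm_command: Moves the arm, as the interface text tells. Its arguments: {"type":"object","properties":{"series":{"type":"array","items":{"type":"object","properties":{"linear":{"type":"array","items":{"type":"number"}},"angular":{"type":"array","items":{"type":"number"}},"grip":{"type":"number"}}}},"grip_force":{"type":"number"}},"required":["series"]}

```bash
ls; mkdir -p pics
python3 - <<'E'
from rig import robot
import cv2,numpy as np
s=robot.read_state();print({k:np.round(v,3).tolist() for k,v in s.items()})
for n in("scene","side"):
    c=robot.read_camera(n);cv2.imwrite(f"pics/{n}0.png",c["image"][:,:,::-1])
    print(n,c["camera_matrix"],c["eye"],c["rotation"])
    np.savez(f"pics/{n}0.npz",**c)
a=cv2.imread("pics/scene0.png");b=cv2.imread("pics/side0.png")
cv2.imwrite("pics/s2.png",cv2.resize(a,(800,600)));cv2.imwrite("pics/d2.png",cv2.resize(b,(800,600)))
E
```

```text
pics
{'clock': 0.0, 'q': [1.154, 0.301, 1.522, -0.0, 1.321, -0.067], 'joint_vel': [0.001, -0.002, 0.0, 0.001, -0.0, 0.003], 'effort': [-0.001, -54.349, -36.18, -0.0, 0.004, -0.0], 'position': [0.188, 0.516, 0.231], 'eef_rot': [[-0.939, 0.343, -0.001], [0.343, 0.939, -0.001], [0.0, -0.001, -1.0]], 'wrist_force': [-0.663, 0.571, -0.286], 'torque': [-0.081, -0.027, -0.053], 'finger_gap': 0.086}
scene [[398.6572463    0.         251.23111274]
 [  0.         398.6572463  193.15347428]
 [  0.           0.           1.        ]] [ 0.99157821 -0.56119906  1.24154122] [[ 0.70988344  0.59740901 -0.37305225]
 [ 0.70418465 -0.61236557  0.35934995]
 [-0.01376546 -0.51779425 -0.85539443]]
side [[499.72274459   0.         254.60868899]
 [  0.         499.72274459 189.95041929]
 [  0.           0.           1.        ]] [ 0.05334183 -1.45987919  1.04704195] [[ 0.94823222 -0.17492604  0.26505948]
 [-0.31757466 -0.51859111  0.79385742]
 [-0.00140885 -0.83693736 -0.54729688]]
```

View pics/s2.png

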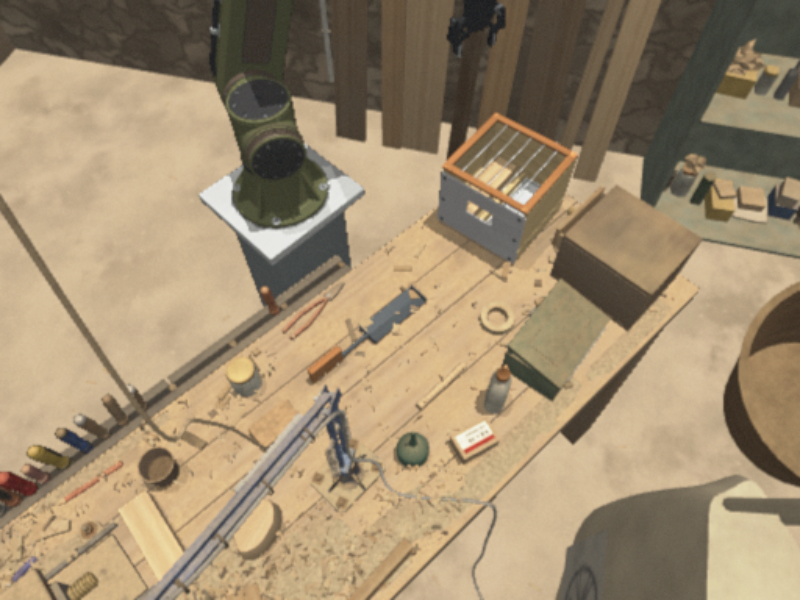

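View pics/d2.png

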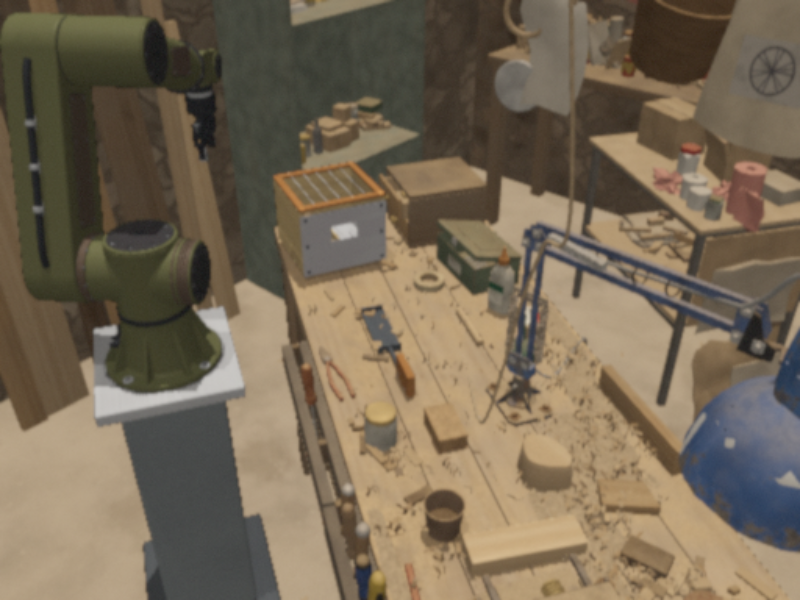

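Scene (800x600): boat handle about (325,365), trough end (420,297), dowel (418,406)-(465,365), box slot (480,211), jar (241,372), tape (497,318), lamp post (345,460). The silvery tray looks to be in the right-hand bay, with the batten on the left.

```bash
cat > h.py <<'E'
import numpy as np,cv2
def load(n):
    return dict(np.load(f"pics/{n}.npz"))
def ray(c,u,v):
    d=c["rotation"]@np.linalg.solve(c["camera_matrix"],[u,v,1.]);return c["eye"],d
def onz(c,u,v,z=0.):
    e,d=ray(c,u,v);return e+d*(z-e[2])/d[2]
def tri(c1,p1,c2,p2):
    e1,d1=ray(c1,*p1);e2,d2=ray(c2,*p2)
    s=np.linalg.lstsq(np.c_[d1,-d2],e2-e1,rcond=None)[0]
    a,b=e1+s[0]*d1,e2+s[1]*d2;return (a+b)/2,np.linalg.norm(a-b)
def proj(c,X):
    p=c["camera_matrix"]@(c["rotation"].T@(np.asarray(X)-c["eye"]));return p[:2]/p[2]
E
python3 - <<'E'
from h import *
np.set_printoptions(precision=4,suppress=True)
c=load("scene0");k=.64
for n,u,v,z in[("handle",310,375,.0),("handle top a",310,365,.055),("handle top b",340,350,.055),("trough",380,325,.01),("trough end",420,297,.01),("dowel a",418,406,.008),("dowel b",465,365,.008),("plateBL",441,212,0),("plateBR",512,261,0),("plateTL",443,172,.2),("plateTR",517,209,.2),("slot",480,211,.115),("jar",241,362,.076),("lamp",345,470,0),("tape",497,318,.018),("batten",495,175,.084),("tray",525,190,.06),("block",0,0,0)]:
    print(n,onz(c,u*k,v*k,z))
im=c["image"][:,:,::-1]
A=cv2.resize(im[90:180,270:390],(800,600),interpolation=cv2.INTER_CUBIC)
cv2.imwrite("pics/box.png",A)
B=cv2.resize(im[165:285,170:330],(800,600),interpolation=cv2.INTER_CUBIC)
cv2.imwrite("pics/bench.png",B)
E
```

```text
handle [ 0.4527 -0.2977  0.    ]
handle top a [ 0.4592 -0.2942  0.055 ]
handle top b [ 0.4785 -0.2261  0.055 ]
trough [ 0.4773 -0.1072  0.01  ]
trough end [0.4909 0.0099 0.01  ]
dowel a [ 0.6721 -0.1873  0.008 ]
dowel b [ 0.6798 -0.047   0.008 ]
plateBL [0.3501 0.2366 0.    ]
plateBR [0.5757 0.244  0.    ]
plateTL [0.3793 0.1957 0.2   ]
plateTR [0.5645 0.2273 0.2   ]
slot [0.4722 0.2276 0.115 ]
jar [ 0.361  -0.3947  0.076 ]
lamp [ 0.6595 -0.3861  0.    ]
tape [0.6566 0.087  0.018 ]
batten [0.4101 0.3618 0.084 ]
tray [0.4832 0.3944 0.06  ]
block [-1.321  -0.1189  0.    ]
```

View pics/box.png

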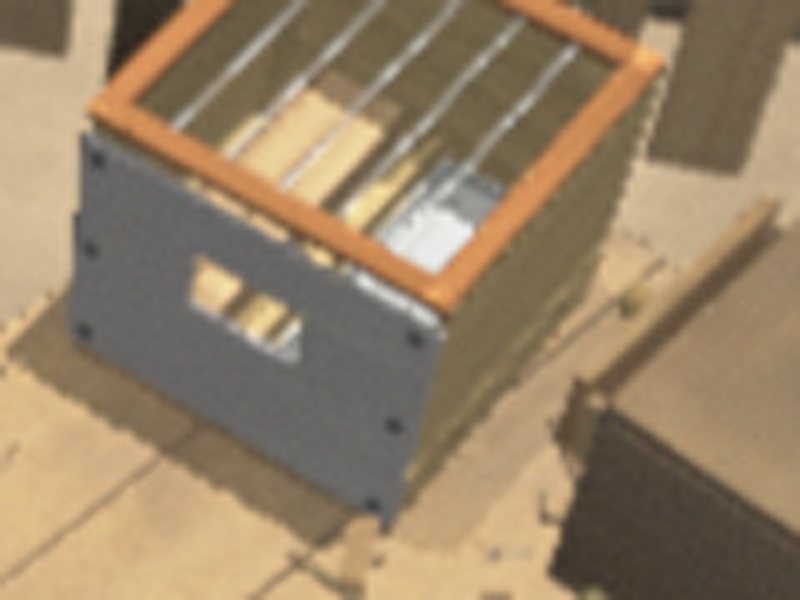

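View pics/bench.png

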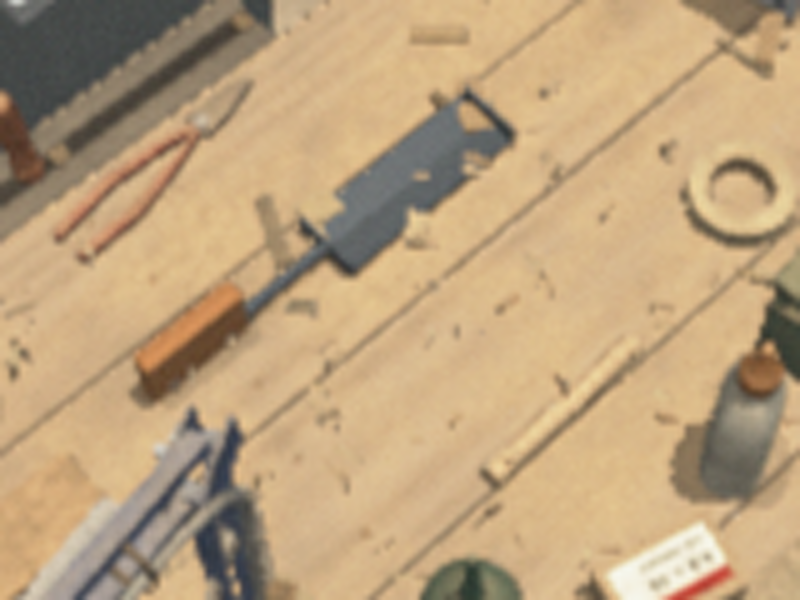

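Box crop: the plate faces down-left, with slot corners about (197,257), (303,318), (298,362), (190,300). The batten is in the left bay and the tray in the right (+x world). Bench crop: handle (137,355)-(243,300), trough from (330,245) to (490,115), dowel (488,475)-(633,343).

Run:
```python
from h import *
np.set_printoptions(precision=4,suppress=True)
c=load("scene0");s=load("side0")
bx=lambda u,v:(270+(u+.5)/6.6667-.5,90+(v+.5)/6.6667-.5)
bn=lambda u,v:(170+(u+.5)/5-.5,165+(v+.5)/5-.5)
# orange frame mask
for n,cam,roi in(("scene",c,(270,60,110,100)),("side",s,(165,95,95,60))):
    x,y,w,h=roi;hsv=cv2.cvtColor(cam["image"][y:y+h,x:x+w],cv2.COLOR_RGB2HSV)
    m=cv2.inRange(hsv,(5,130,110),(16,255,255))
    cs=max(cv2.findContours(m,cv2.RETR_EXTERNAL,2)[0],key=cv2.contourArea)
    q=cv2.approxPolyDP(cv2.convexHull(cs),4,True)[:,0]+[x,y]
    print(n,[(p.tolist(),onz(cam,*p,.2).round(4)) for p in q])
# slot corners from scene crop, cast on z
for n,u,v,z in[("TL",197,257,.136),("TR",303,318,.136),("BR",298,362,.094),("BL",190,300,.094)]:
    print("slot",n,onz(c,*bx(u,v),z))
for n,u,v,z in[("plTL",85,133,.2),("plTR",442,325,.2),("plBL",70,345,0),("plBR",385,527,0)]: print(n,onz(c,*bx(u,v),z))
for n,u,v,z in[("dowA",488,475,.008),("dowB",633,343,.008),("neckA",245,302,.011),("neckB",325,248,.011),("endL",467,92,.02),("endR",513,133,.02),("backL",303,222,.02),("hndTopBL",137,355,.055),("hFL",220,285,.055),("hFR",243,297,.055),("plA",60,240,.006),("plB",248,85,.006),("tape",740,193,.018)]: print(n,onz(c,*bn(u,v),z))
im=s["image"][:,:,::-1]
cv2.imwrite("pics/sidebox.png",cv2.resize(im[95:185,165:285],(800,600),interpolation=cv2.INTER_CUBIC))
```

```text
scene [([316, 72], array([0.3382, 0.4202, 0.2   ])), ([368, 99], array([0.5589, 0.4423, 0.2   ])), ([336, 136], array([0.5828, 0.2317, 0.2   ])), ([284, 107], array([0.3708, 0.2075, 0.2   ]))]
side [([246, 123], array([0.5831, 0.2313, 0.2   ])), ([191, 135], array([0.3578, 0.1991, 0.2   ])), ([175, 113], array([0.3388, 0.4123, 0.2   ])), ([226, 104], array([0.5593, 0.4331, 0.2   ]))]
slot TL [0.4403 0.217  0.136 ]
slot TR [0.5083 0.2244 0.136 ]
slot BR [0.5077 0.2289 0.094 ]
slot BL [0.437  0.2207 0.094 ]
plTL [0.3746 0.1947 0.2   ]
plTR [0.5887 0.2236 0.2   ]
plBL [0.3632 0.2096 0.    ]
plBR [0.5793 0.2374 0.    ]
dowA [ 0.6708 -0.1875  0.008 ]
dowB [ 0.6754 -0.0492  0.008 ]
neckA [ 0.4648 -0.2139  0.011 ]
neckB [ 0.4739 -0.146   0.011 ]
endL [0.4591 0.0125 0.02  ]
endR [0.507  0.0104 0.02  ]
backL [ 0.4518 -0.1455  0.02  ]
hndTopBL [ 0.4614 -0.3022  0.055 ]
hFL [ 0.4623 -0.2294  0.055 ]
hFR [ 0.4799 -0.2247  0.055 ]
plA [ 0.3333 -0.2707  0.006 ]
plB [ 0.3329 -0.0894  0.006 ]
tape [0.6546 0.0868 0.018 ]
```

View pics/sidebox.png

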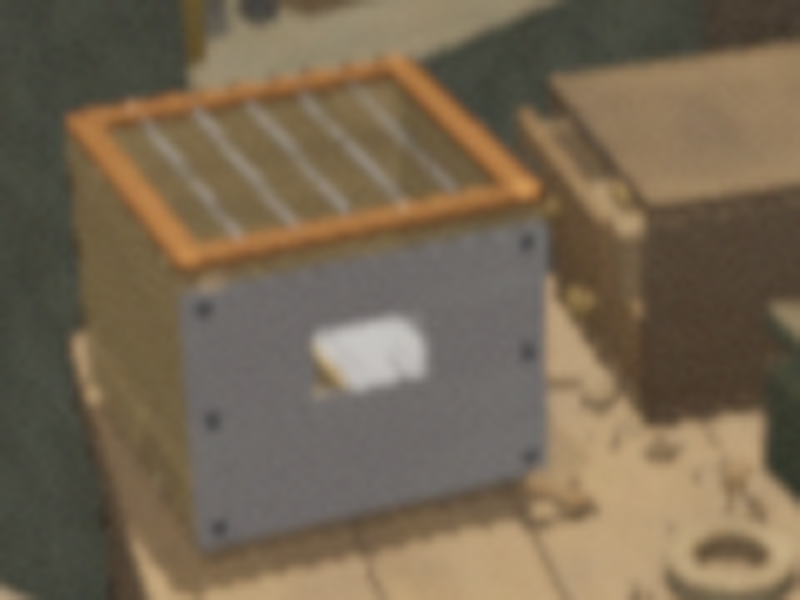

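Side crop: slot corners about (312,330), (422,316), (427,380), (316,393). The white tray shows through it.

```bash
cat >> h.py <<'E'
from scipy.spatial.transform import Rotation as Ro
np.set_printoptions(precision=4,suppress=True)
def Rdown(a,roll=0.):
    """tool down, tool x axis along world (cos a, sin a)=boat x; roll about that axis (right-handed)"""
    x=np.array([np.cos(a),np.sin(a),0]);z=np.array([0,0,-1.]);R=np.c_[x,np.cross(z,x),z]
    return Ro.from_rotvec(x*roll).as_matrix()@R
def goal(st,p,R=None):
    R0=np.array(st["eef_rot"]);d=R0.T@(np.array(p)-st["position"])*100
    w=Ro.from_matrix(R0.T@R).as_rotvec() if R is not None else np.zeros(3)
    print("lin",d.round(2).tolist(),"ang",w.round(4).tolist());return d,w
def wcam(robot,name):
    st=robot.read_state();c=robot.read_camera("wrist")
    T=np.eye(4);T[:3,:3]=st["eef_rot"];T[:3,3]=st["position"];T=T@np.array(c["T_tool_cam"])
    o=dict(image=c["image"],camera_matrix=c["camera_matrix"],eye=T[:3,3],rotation=T[:3,:3])
    np.savez(f"pics/{name}.npz",**o);return o
E
python3 - <<'E'
from h import *
from rig import robot
c=load("scene0");s=load("side0")
bx=lambda u,v,x0=270,y0=90:(x0+(u+.5)/6.6667-.5,y0+(v+.5)/6.6667-.5)
a=[(197,257),(303,318),(298,362),(190,300)];b=[(312,330),(422,316),(427,380),(316,393)]
P=[tri(c,bx(*p),s,bx(*q,165,95)) for p,q in zip(a,b)]
for p in P:print(p)
print(np.mean([p[0] for p in P],0))
goal(robot.read_state(),[.673,-.118,.27],Rdown(np.pi/2-.033))
E
```

```text
(array([0.4391, 0.218 , 0.1371]), np.float64(0.0038393804616585732))
(array([0.5064, 0.2274, 0.1318]), np.float64(7.853284720572905e-05))
(array([0.5074, 0.2305, 0.0888]), np.float64(0.004382577904180365))
(array([0.4383, 0.2188, 0.0967]), np.float64(1.5018991951727251e-05))
[0.4728 0.2237 0.1136]
lin [-67.27, -43.0, -3.88] ang [-0.001, 0.0006, 1.254]
```

arm_command([
  {"linear": [0,0,-6],"angular": [0,0,0],"grip": 0},
  {"linear": [0,0,-10],"angular": [0,0,0],"grip": 0},
  {"linear": [-67.3,-43,-9],"angular": [0,0,1.254],"grip": 0},
  {"linear": [-67.3,-43,-9],"angular": [0,0,1.254],"grip": 0},
  {"linear": [-67.3,-43,-9],"angular": [0,0,1.254],"grip": 0},
  {"linear": [-67.3,-43,-9],"angular": [0,0,1.254],"grip": 0},
  {"linear": [-67.3,-43,-9],"angular": [0,0,1.254],"grip": 0},
  {"linear": [-67.3,-43,-9],"angular": [0,0,1.254],"grip": 0},
  {"linear": [-67.3,-43,-9],"angular": [0,0,1.254],"grip": 0},
  {"linear": [-67.3,-43,-9],"angular": [0,0,1.254],"grip": 0},
  {"linear": [-67.3,-43,-9],"angular": [0,0,1.254],"grip": 0},
  {"linear": [-67.3,-43,-9],"angular": [0,0,1.254],"grip": 0},
])

```text
clock: 1.6
position: [0.5688, 0.0181, 0.323]
eef_rot: [[0.033, 0.999, -0.001], [0.999, -0.033, -0.001], [-0.001, -0.001, -1.0]]
wrist_force: [-0.2, 1.1, -0.1]
finger_gap: 0.0854
```

Run:
```python
from h import *
from rig import robot
goal(robot.read_state(),[.673,-.118,.24],Rdown(np.pi/2-.033))
```

```text
lin [-13.25, 10.87, 8.3] ang [-0.0007, 0.0009, -0.0001]
```

arm_command([
  {"linear": [-13.2,10.9,8.3],"angular": [0,0,0],"grip": 0},
  {"linear": [-13.2,10.9,8.3],"angular": [0,0,0],"grip": 0},
  {"linear": [-13.2,10.9,8.3],"angular": [0,0,0],"grip": 0},
  {"linear": [-13.2,10.9,8.3],"angular": [0,0,0],"grip": 0},
  {"linear": [-13.2,10.9,8.3],"angular": [0,0,0],"grip": 0},
])

```text
clock: 2.22
position: [0.6732, -0.1173, 0.2398]
eef_rot: [[0.033, 0.999, -0.001], [0.999, -0.033, -0.001], [-0.001, -0.001, -1.0]]
wrist_force: [0.3, -0.2, 1.1]
finger_gap: 0.085
```

Run:
```python
from h import *
from rig import robot
c=wcam(robot,"w1");cv2.imwrite("pics/w1.png",c["image"][:,:,::-1])
print(c["eye"],robot.read_state()["position"])
print(proj(c,[.671,-.187,.008]),proj(c,[.675,-.049,.008]),proj(c,[.479,-.069,.004]))
```

```text
[ 0.676  -0.0363  0.3825] [ 0.6732 -0.1167  0.2409]
[258.7896 209.0047] [258.3424 114.2172] [118.9349 133.8975]
```

View pics/w1.png

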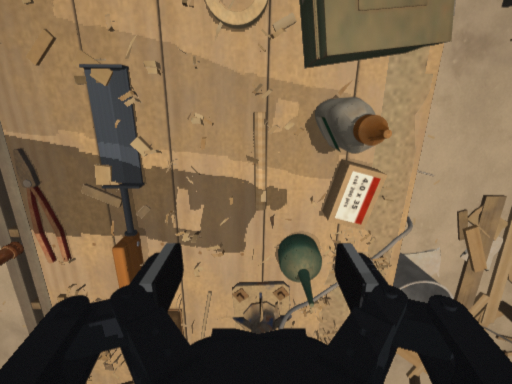

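Wrist view: the dowel spans about (258,113)-(258,210), matching the projections. The trough runs from (105,65) to (122,187) and the handle is at (125,260). I'll look at one enlarged crop to get the ends.

Run:
```python
from h import *
c=load("w1");im=c["image"][:,:,::-1]
A=cv2.resize(im[50:290,75:175],(0,0),fx=2.5,fy=2.5,interpolation=cv2.INTER_CUBIC)
d=im[95:225,225:290];d=cv2.convertScaleAbs(d,alpha=1.5)
B=cv2.resize(d,(0,0),fx=4.6,fy=4.6,interpolation=cv2.INTER_CUBIC)[:598]
o=np.zeros((600,600,3),np.uint8);o[:A.shape[0],:A.shape[1]]=A;o[:B.shape[0],260:260+B.shape[1]]=B
cv2.imwrite("pics/w1c.png",o)
```

```text
(no output)
```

View pics/w1c.png

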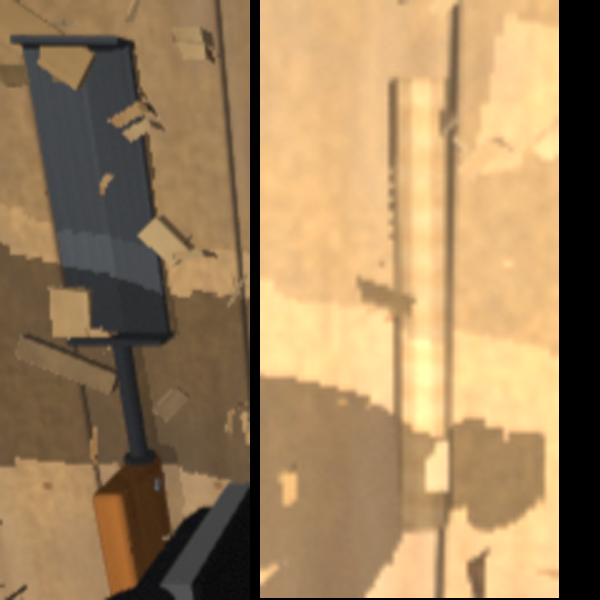

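Run:
```python
from h import *
from rig import robot
c=load("w1")
A=lambda u,v:(75+(u+.5)/2.5-.5,50+(v+.5)/2.5-.5)
for n,u,v,z in[("farL",12,38,.02),("farR",133,40,.02),("nearL",70,343,.02),("nearR",170,340,.02),("vfar",82,48,.004),("vnear",120,333,.004),("neckN",122,345,.016),("neckH",138,455,.016),("hFL",130,462,.055),("hFR",161,460,.055)]:print(n,onz(c,*A(u,v),z))
a=onz(c,260,112,.008);b=onz(c,260.9,209.6,.008);print("dowel",a,b,np.linalg.norm(a-b),(a+b)/2)
goal(robot.read_state(),[*((a+b)/2)[:2],.03],Rdown(np.pi/2-.033))
```

```text
farL [0.4551 0.0176 0.02  ]
farR [0.515  0.0147 0.02  ]
nearL [ 0.4493 -0.1408  0.02  ]
nearR [ 0.5068 -0.1409  0.02  ]
vfar [0.4806 0.0141 0.004 ]
vnear [ 0.4704 -0.1402  0.004 ]
neckN [ 0.4766 -0.1441  0.016 ]
neckH [ 0.4728 -0.2145  0.016 ]
hFL [ 0.4892 -0.1997  0.055 ]
hFR [ 0.5065 -0.199   0.055 ]
dowel [ 0.6773 -0.0462  0.008 ] [ 0.6742 -0.1881  0.008 ] 0.1419110085498561 [ 0.6758 -0.1171  0.008 ]
lin [-0.02, 0.25, 21.09] ang [0.0002, 0.0009, 0.0005]
```

arm_command([
  {"linear": [0,0.25,6],"angular": [0,0,0],"grip": 0},
  {"linear": [0,0.25,12],"angular": [0,0,0],"grip": 0},
  {"linear": [0,0.25,18],"angular": [0,0,0],"grip": 0},
  {"linear": [0,0.25,21],"angular": [0,0,0],"grip": 0},
  {"linear": [0,0.25,23],"angular": [0,0,0],"grip": 0},
  {"linear": [0,0.25,23.6],"angular": [0,0,0],"grip": 0},
  {"linear": [0,0.25,23.6],"angular": [0,0,0],"grip": 0},
], grip_force=30)

```text
clock: 3.15
position: [0.6763, -0.1169, 0.0062]
eef_rot: [[0.032, 0.999, 0.002], [0.999, -0.032, -0.001], [-0.001, 0.002, -1.0]]
wrist_force: [1.0, 0.2, 0.4]
finger_gap: 0.0851
```

arm_command([
  {"linear": [0,0,0],"angular": [0,0,0],"grip": 120},
  {"linear": [0,0,0],"angular": [0,0,0],"grip": 160},
  {"linear": [0,0,0],"angular": [0,0,0],"grip": 230},
  {"linear": [0,0,0],"angular": [0,0,0],"grip": 255},
  {"linear": [0,0,0],"angular": [0,0,0],"grip": 255},
  {"linear": [0,0,0],"angular": [0,0,0],"grip": 255},
  {"linear": [0,0,0],"angular": [0,0,0],"grip": 255},
  {"linear": [0,0,0],"angular": [0,0,0],"grip": 255},
])

```text
clock: 4.15
position: [0.6764, -0.1169, 0.0065]
eef_rot: [[0.032, 0.999, 0.002], [0.999, -0.032, -0.001], [-0.001, 0.002, -1.0]]
wrist_force: [-1.9, -0.1, 4.3]
finger_gap: 0.0151
```

arm_command([
  {"linear": [0,0,0],"angular": [0,0,0],"grip": 170},
  {"linear": [0,0,0],"angular": [0,0,0],"grip": 170},
  {"linear": [0,0,0.35],"angular": [0,0,0],"grip": 170},
  {"linear": [0,0,0.35],"angular": [0,0,0],"grip": 170},
  {"linear": [0,0,0.35],"angular": [0,0,0],"grip": 255},
  {"linear": [0,0,0.35],"angular": [0,0,0],"grip": 255},
  {"linear": [0,0,0.35],"angular": [0,0,0],"grip": 255},
  {"linear": [0,0,0.35],"angular": [0,0,0],"grip": 255},
])

```text
clock: 5.15
position: [0.6764, -0.1169, 0.003]
eef_rot: [[0.032, 0.999, 0.002], [0.999, -0.032, -0.001], [-0.001, 0.002, -1.0]]
wrist_force: [-0.4, -0.6, -0.5]
finger_gap: 0.0155
```

arm_command([
  {"linear": [0,0,-1],"angular": [0,0,0],"grip": 255},
  {"linear": [0,0,-4],"angular": [0,0,0],"grip": 255},
  {"linear": [0,0,-10],"angular": [0,0,0],"grip": 255},
  {"linear": [0,0,-15],"angular": [0,0,0],"grip": 255},
  {"linear": [0,0,-15],"angular": [0,0,0],"grip": 255},
])

```text
clock: 5.78
position: [0.6777, -0.117, 0.159]
eef_rot: [[0.032, 0.999, 0.011], [0.999, -0.032, -0.003], [-0.003, 0.011, -1.0]]
wrist_force: [-0.3, 0.1, -0.7]
finger_gap: 0.0154
```

Run:
```python
from h import *
from rig import robot
st=robot.read_state();print(st["finger_gap"])
goal(st,[.480,-.062,.155],Rdown(np.pi/2-.045))
```

```text
0.015433102733046773
lin [4.87, -19.94, 0.17] ang [0.0108, 0.0029, 0.0128]
```

arm_command([
  {"linear": [1.2,-5,0],"angular": [0.01,0.003,0.013],"grip": 255},
  {"linear": [2.4,-10,0],"angular": [0.01,0.003,0.013],"grip": 255},
  {"linear": [3.7,-15,0],"angular": [0.01,0.003,0.013],"grip": 255},
  {"linear": [4.9,-19.9,0],"angular": [0.01,0.003,0.013],"grip": 255},
  {"linear": [4.9,-19.9,0],"angular": [0.01,0.003,0.013],"grip": 255},
  {"linear": [4.9,-19.9,0],"angular": [0.01,0.003,0.013],"grip": 255},
])

```text
clock: 6.52
position: [0.481, -0.0619, 0.1571]
eef_rot: [[0.045, 0.999, 0.002], [0.999, -0.045, -0.0], [-0.0, 0.002, -1.0]]
wrist_force: [-0.3, -1.5, -0.9]
finger_gap: 0.0153
```

Run:
```python
from h import *
from rig import robot
c=wcam(robot,"w2");st=robot.read_state();print(c["eye"],st["position"],np.array(st["eef_rot"]))
cv2.imwrite("pics/w2.png",cv2.resize(c["image"][:,:,::-1],(800,600),interpolation=cv2.INTER_CUBIC))
```

```text
[0.4844 0.019  0.2998] [ 0.4813 -0.0619  0.1569] [[ 0.0453  0.999   0.0016]
 [ 0.999  -0.0453 -0.0001]
 [-0.0001  0.0016 -1.    ]]
```

View pics/w2.png

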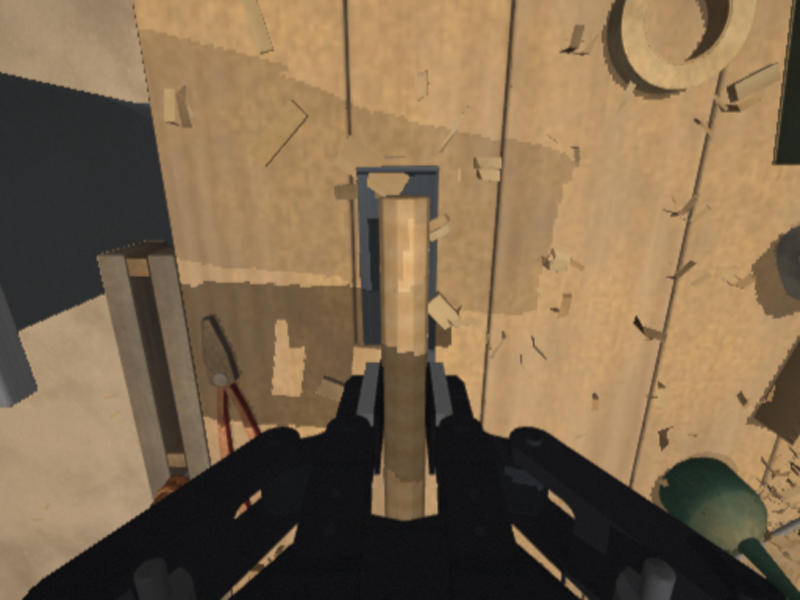

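The dowel is held level between the pads, with ends at (405,198) and (405,520). The far wall of the trough runs (357,168)-(438,167), and the trough sides reach u=362 and 437 at v=345.

Run:
```python
from h import *
c=load("w2");k=lambda u,v:(.64*(u+.5)-.5,.64*(v+.5)-.5)
for n,u,v,z in[("farL",357,168,.02),("farR",438.5,167,.02),("sideL",361,300,.009),("sideR",438,300,.009),("sideLn",362,343,.009),("dowF",405,198,.162),("dowB",405.5,520,.162)]:print(n,onz(c,*k(u,v),z))
```

```text
farL [0.4546 0.0177 0.02  ]
farR [0.5069 0.0159 0.02  ]
sideL [ 0.4488 -0.075   0.009 ]
sideR [ 0.5056 -0.0776  0.009 ]
sideLn [ 0.4469 -0.1095  0.009 ]
dowF [0.4845 0.0084 0.162 ]
dowB [ 0.4787 -0.1243  0.162 ]
```

arm_command([
  {"linear": [-0.28,-0.4,4],"angular": [0,0,0],"grip": 255},
  {"linear": [-0.28,-0.4,9],"angular": [0,0,0],"grip": 255},
  {"linear": [-0.28,-0.4,12.5],"angular": [0,0,0],"grip": 255},
  {"linear": [-0.28,-0.4,14],"angular": [0,0,0],"grip": 255},
  {"linear": [-0.28,-0.4,14.6],"angular": [0,0,0],"grip": 255},
  {"linear": [-0.28,-0.4,14.6],"angular": [0,0,0],"grip": 255},
  {"linear": [-0.28,-0.4,14.6],"angular": [0,0,0],"grip": 255},
])

```text
clock: 7.45
position: [0.478, -0.0647, 0.0119]
eef_rot: [[0.045, 0.999, 0.003], [0.999, -0.045, -0.0], [-0.0, 0.003, -1.0]]
wrist_force: [-0.2, 0.3, -0.1]
finger_gap: 0.0154
```

arm_command([
  {"linear": [0,-0.05,0.1],"angular": [0,0,0],"grip": 255},
  {"linear": [0,-0.05,0.1],"angular": [0,0,0],"grip": 215},
  {"linear": [0,-0.05,0.1],"angular": [0,0,0],"grip": 195},
  {"linear": [0,-0.05,0.0],"angular": [0,0,0],"grip": 170},
  {"linear": [0,-0.05,-0.2],"angular": [0,0,0],"grip": 160},
  {"linear": [0,-0.05,-1],"angular": [0,0,0],"grip": 150},
  {"linear": [0,-0.05,-3],"angular": [0,0,0],"grip": 130},
  {"linear": [0,-0.05,-8],"angular": [0,0,0],"grip": 100},
  {"linear": [0,-0.05,-14],"angular": [0,0,0],"grip": 60},
  {"linear": [0,-0.05,-14],"angular": [0,0,0],"grip": 0},
  {"linear": [0,-0.05,-14],"angular": [0,0,0],"grip": 0},
])

```text
clock: 8.82
position: [0.4768, -0.0645, 0.1519]
eef_rot: [[0.045, 0.999, 0.003], [0.999, -0.045, -0.001], [-0.0, 0.004, -1.0]]
wrist_force: [0.3, -0.3, 0.4]
finger_gap: 0.0855
```

Run:
```python
from h import *
from rig import robot
c=wcam(robot,"w3");st=robot.read_state();print(c["eye"],st["position"],np.array(st["eef_rot"]))
cv2.imwrite("pics/w3.png",cv2.resize(c["image"][60:252,128:384,::-1],(800,600),interpolation=cv2.INTER_CUBIC))
goal(st,[.465,-.2535,.15],Rdown(np.pi/2-.042))
```

```text
[0.4799 0.0164 0.2946] [ 0.4766 -0.0645  0.1513] [[ 0.0453  0.999   0.0021]
 [ 0.999  -0.0453 -0.0002]
 [-0.0001  0.0021 -1.    ]]
lin [-18.93, -0.3, 0.13] ang [0.0021, 0.0001, -0.0033]
```

View pics/w3.png

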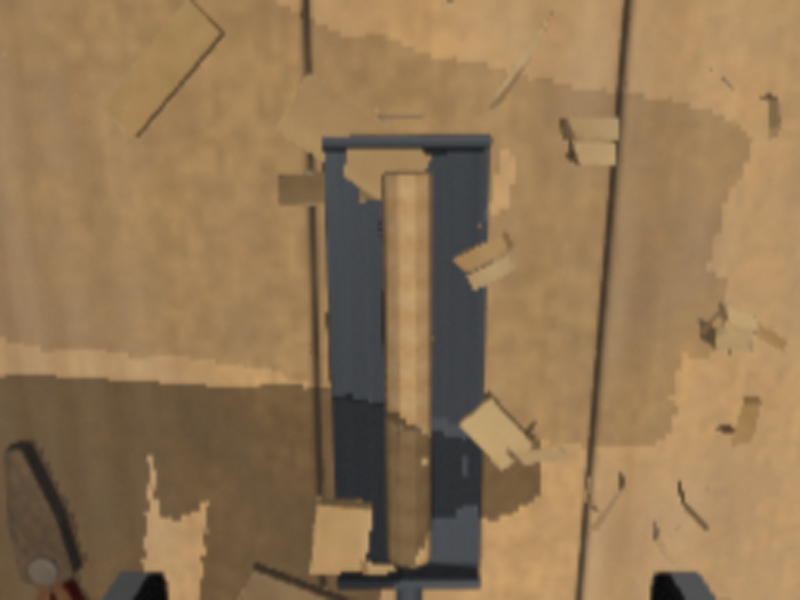

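The dowel lies in the trough's V at u=408, v=173-567, between end walls at v=145 and 577. I'll refine the boat's axis from the wall corners.

Run:
```python
from h import *
from rig import robot
c=load("w3");k=lambda u,v:(128+(u+.5)*.32-.5,60+(v+.5)*.32-.5)
P=[onz(c,*k(u,v),z) for u,v,z in[(323,138,.02),(490,136,.02),(337,588,.02),(480,587,.02),(408,173,.012),(408,567,.012)]]
for p in P:print(p)
f=(P[0]+P[1])/2;n=(P[2]+P[3])/2;d=(f-n)[:2];print("len",np.linalg.norm(d),"yaw off",d[0]/d[1],"mid",(f+n)/2)
u=d/np.linalg.norm(d);o=(f+n)[:2]/2-.189*u;print("origin",o)
yaw=np.arctan2(d[1],d[0])
goal(robot.read_state(),[*o,.15],Rdown(yaw))
```

```text
[0.4541 0.0181 0.02  ]
[0.5065 0.0163 0.02  ]
[ 0.4468 -0.1415  0.02  ]
[ 0.5003 -0.1437  0.02  ]
[0.4802 0.0061 0.012 ]
[ 0.4736 -0.1384  0.012 ]
len 0.15997509018685002 yaw off 0.041847573020491836 mid [ 0.4769 -0.0627  0.02  ]
origin [ 0.469  -0.2515]
lin [-18.71, 0.09, 0.13] ang [0.0021, 0.0001, -0.0035]
```

arm_command([
  {"linear": [-6,0,0],"angular": [0,0,0],"grip": 0},
  {"linear": [-12,0,0],"angular": [0,0,0],"grip": 0},
  {"linear": [-18.7,0.1,0],"angular": [0,0,-0.003],"grip": 0},
  {"linear": [-18.7,0.1,2],"angular": [0,0,-0.003],"grip": 0},
  {"linear": [-18.7,0.1,7],"angular": [0,0,-0.003],"grip": 0},
  {"linear": [-18.7,0.1,12],"angular": [0,0,-0.003],"grip": 0},
  {"linear": [-18.7,0.1,13.3],"angular": [0,0,-0.003],"grip": 0},
  {"linear": [-18.7,0.1,13.3],"angular": [0,0,-0.003],"grip": 0},
  {"linear": [-18.7,0.1,13.3],"angular": [0,0,-0.003],"grip": 0},
], grip_force=60)

```text
clock: 10.0
position: [0.4702, -0.2518, 0.0199]
eef_rot: [[0.042, 0.999, 0.004], [0.999, -0.042, -0.001], [-0.001, 0.004, -1.0]]
wrist_force: [0.2, -0.0, 0.8]
finger_gap: 0.0855
```

arm_command([
  {"linear": [0,0,0],"angular": [0,0,0],"grip": 100},
  {"linear": [0,0,0],"angular": [0,0,0],"grip": 150},
  {"linear": [0,0,0],"angular": [0,0,0],"grip": 180},
  {"linear": [0,0,0],"angular": [0,0,0],"grip": 190},
  {"linear": [0,0,0],"angular": [0,0,0],"grip": 200},
  {"linear": [0,0,0],"angular": [0,0,0],"grip": 210},
  {"linear": [0,0,0],"angular": [0,0,0],"grip": 255},
  {"linear": [0,0,0],"angular": [0,0,0],"grip": 255},
  {"linear": [0,0,0],"angular": [0,0,0],"grip": 255},
])

```text
clock: 11.12
position: [0.4702, -0.2519, 0.02]
eef_rot: [[0.042, 0.999, 0.004], [0.999, -0.042, -0.002], [-0.001, 0.004, -1.0]]
wrist_force: [-1.9, 0.9, 4.9]
finger_gap: 0.0174
```

Run:
```python
from h import *
from rig import robot
st=robot.read_state();print(st["position"],np.array(st["eef_rot"]),st["wrist_force"],st["finger_gap"])
```

```text
[ 0.4702 -0.2519  0.02  ] [[ 0.0421  0.9991  0.0041]
 [ 0.9991 -0.0421 -0.0016]
 [-0.0014  0.0042 -1.    ]] [-1.8663  0.8775  4.9105] 0.017361828446993452
```

arm_command([
  {"linear": [0,0,0],"angular": [0,0,0],"grip": 255},
  {"linear": [0,0,0],"angular": [0,0,0],"grip": 255},
  {"linear": [0,0,-0.3],"angular": [0,0,0],"grip": 255},
  {"linear": [0,0,-1],"angular": [0,0,0],"grip": 255},
  {"linear": [0,0,-2.2],"angular": [0,0,0],"grip": 255},
  {"linear": [0,0,-4],"angular": [0,0,0],"grip": 255},
  {"linear": [0,0,-6],"angular": [0,0,0],"grip": 255},
  {"linear": [0,0,-8],"angular": [0,0,0],"grip": 255},
  {"linear": [0,0,-9.5],"angular": [0,0,0],"grip": 255},
  {"linear": [0,0,-10.3],"angular": [0,0,0],"grip": 255},
  {"linear": [0,0,-10.5],"angular": [0,0,0],"grip": 255},
  {"linear": [0,0,-10.5],"angular": [0,0,0],"grip": 255},
], grip_force=100)

```text
clock: 12.62
position: [0.4696, -0.2516, 0.1246]
eef_rot: [[0.042, 0.999, 0.003], [0.999, -0.042, -0.001], [-0.001, 0.003, -1.0]]
wrist_force: [-0.8, 0.0, -3.3]
finger_gap: 0.0166
```

arm_command([
  {"linear": [0.4,0.1,0],"angular": [0,0,-0.003],"grip": 255},
  {"linear": [1.4,0.3,0],"angular": [0,0,-0.012],"grip": 255},
  {"linear": [3,0.6,0],"angular": [0,0,-0.03],"grip": 255},
  {"linear": [5,0.9,0],"angular": [0,0,-0.05],"grip": 255},
  {"linear": [7.3,1.3,0],"angular": [0,0,-0.07],"grip": 255},
  {"linear": [9.6,1.7,0],"angular": [0,0,-0.09],"grip": 255},
  {"linear": [12,2.1,0],"angular": [0,0,-0.11],"grip": 255},
  {"linear": [14,2.5,0],"angular": [0,0,-0.13],"grip": 255},
  {"linear": [15.6,2.8,0],"angular": [0,0,-0.145],"grip": 255},
  {"linear": [16.6,3.0,0],"angular": [0,0,-0.153],"grip": 255},
  {"linear": [16.9,3.05,0],"angular": [0,0,-0.155],"grip": 255},
  {"linear": [16.9,3.05,0],"angular": [0,0,-0.155],"grip": 255},
])

```text
clock: 14.12
position: [0.5072, -0.0842, 0.1245]
eef_rot: [[-0.112, 0.994, 0.003], [0.994, 0.112, -0.001], [-0.002, 0.003, -1.0]]
wrist_force: [0.1, 0.1, -2.8]
finger_gap: 0.0168
```

Run:
```python
from h import *
from rig import robot
st=robot.read_state();print(st["position"],np.array(st["eef_rot"]),st["finger_gap"])
for n in("scene","side"):
    c=robot.read_camera(n);np.savez(f"pics/{n}1.npz",**c)
c=load("scene1");s=load("side1")
A=cv2.resize(c["image"][90:240,245:365,::-1],(0,0),fx=4,fy=4,interpolation=cv2.INTER_CUBIC)
B=cv2.resize(s["image"][95:245,185:265,::-1],(0,0),fx=4,fy=4,interpolation=cv2.INTER_CUBIC)
cv2.imwrite("pics/pre.png",np.hstack([A,B]))
```

```text
[ 0.5072 -0.0842  0.1245] [[-0.1124  0.9937  0.0034]
 [ 0.9937  0.1124 -0.0012]
 [-0.0015  0.0033 -1.    ]] 0.016755891356222106
```

View pics/pre.png

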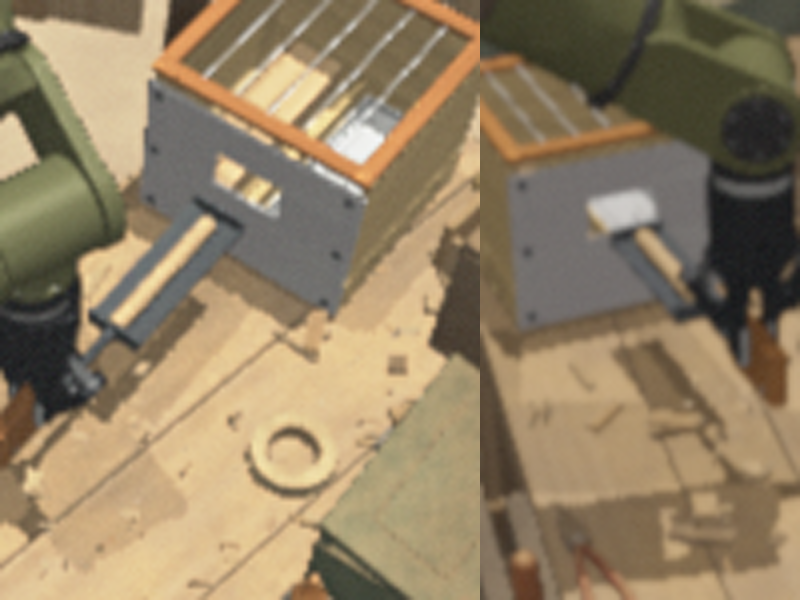

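Both views show the boat level, with the dowel in the trough and the tip just short of the slot. I'll compare the predicted trough tip with what is seen.

Run:
```python
from h import *
c=load("scene1");s=load("side1")
p=np.array([.5072,-.0842,.1245-.020]);x=np.array([-.1124,.9937,0]);y=np.array([-.9937,-.1124,0])
for n,a,b,z in[("farL",.27,.027,.02),("farR",.27,-.027,.02),("farRb",.27,-.027,0.005),("nearL",.108,.027,.02),("nearR",.108,-.027,.02),("handle rear top",-.053,0,.055)]:
    X=p+a*x+b*y+[0,0,z];u=proj(c,X);v=proj(s,X)
    print(n,X,"scene",(u-[245,90])*4+1.5,"side",(v-[185,95])*4+[481.5,1.5])
S=np.array([.4728,.2237,.115]);Y=y
for a,b in((.035,.021),(-.035,.021),(-.035,-.021),(.035,-.021)):
    X=S+a*Y+[0,0,b];print("slot scene",(proj(c,X)-[245,90])*4+1.5,"side",(proj(s,X)-[185,95])*4+[481.5,1.5])
g=cv2.resize(c["image"][120:175,265:325,::-1],(0,0),fx=10,fy=10,interpolation=cv2.INTER_CUBIC)[:,:,:]
h=cv2.resize(s["image"][130:185,205:240,::-1],(0,0),fx=10,fy=10,interpolation=cv2.INTER_CUBIC)
cv2.imwrite("pics/pre2.png",cv2.resize(np.hstack([g,h]),(0,0),fx=.84,fy=.84))
```

```text
farL [0.45   0.1811 0.1245] scene [198.4248 190.562 ] side [609.7848 226.3641]
farR [0.5037 0.1871 0.1245] scene [248.6415 219.859 ] side [661.9204 214.9217]
farRb [0.5037 0.1871 0.1095] scene [246.8646 230.3418] side [662.3569 228.5611]
nearL [0.4682 0.0201 0.1245] scene [ 88.8103 308.3084] side [675.8491 305.399 ]
nearR [0.5219 0.0262 0.1245] scene [139.9891 340.5821] side [730.8335 292.3467]
handle rear top [ 0.5132 -0.1369  0.1595] scene [ -6.4694 432.6611] side [780.5598 352.7038]
slot scene [218.0716 150.9129] side [586.9522 199.5443]
slot scene [283.3389 188.1523] side [653.8952 185.2531]
slot scene [277.5918 217.7568] side [655.1849 222.9846]
slot scene [214.0115 180.9622] side [589.0445 237.5838]
```

View pics/pre2.png

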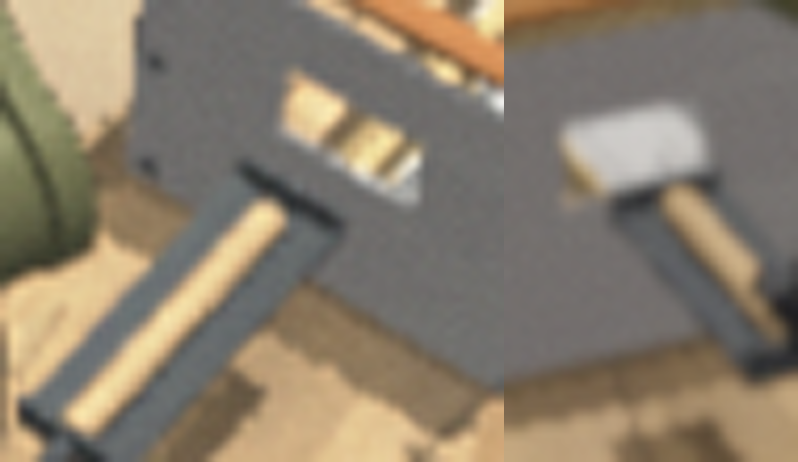

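Run:
```python
from h import *
c=load("scene1");s=load("side1")
for n,a,b in[("farL",(242,167),(615,203)),("farR",(342,222),(715,180)),("dowelF",(272,205),(682,185)),("slotTL",(292,72),(565,130)),("slotTR",(420,142),(700,105)),("slotBL",(280,128),(570,200))]:
    A=(265+a[0]/8.4-.5,120+a[1]/8.4-.5);B=(205+(b[0]-504)/8.4-.5,130+b[1]/8.4-.5)
    print(n,tri(c,A,s,B), onz(c,*A,.1245),onz(s,*B,.1245))
print(cv2.__version__)
```

```text
farL (array([0.4506, 0.1764, 0.1165]), np.float64(0.0009189875101157723)) [0.4541 0.1716 0.1245] [0.4474 0.1616 0.1245]
farR (array([0.5002, 0.1841, 0.1157]), np.float64(0.0009882992013734108)) [0.5036 0.1788 0.1245] [0.4962 0.1679 0.1245]
dowelF (array([0.4788, 0.1623, 0.1282]), np.float64(0.0009038952490437602)) [0.4766 0.1651 0.1245] [0.4806 0.1682 0.1245]
slotTL (array([0.4394, 0.2191, 0.134 ]), np.float64(0.000240001486826222)) [0.4348 0.2256 0.1245] [0.4434 0.2367 0.1245]
slotTR (array([0.5048, 0.2263, 0.1337]), np.float64(0.0032342581705326052)) [0.4993 0.2344 0.1245] [0.5098 0.2406 0.1245]
slotBL (array([0.4392, 0.2161, 0.0989]), np.float64(2.3362042680936602e-05)) [0.4516 0.1987 0.1245] [0.4288 0.1708 0.1245]
4.12.0
```

Run:
```python
from h import *
from rig import robot
c=wcam(robot,"w4");st=robot.read_state()
T=np.eye(4);T[:3,:3]=st["eef_rot"];T[:3,3]=st["position"]
W=lambda x,y,z:(T@[x,y,z,1])[:3]
print("rigid far top",proj(c,W(.27,0,0)),"droop8",proj(c,W(.27,0,.008)),"inner",proj(c,W(.266,0,0)),"dowel front",proj(c,W(.259,0,0.0)))
print("edges",proj(c,W(.27,-.027,0)),proj(c,W(.27,.027,0)), "near top",proj(c,W(.108,-.02,0)),proj(c,W(.108,-.02,.003)))
im=c["image"].astype(int)
for u in[proj(c,W(.268,dy,0))[0] for dy in(-.02,-.015,.015,.02)]:
    u=int(round(u));print(u,[tuple(im[v,u]) for v in range(0,32)])
u=int(round(proj(c,W(.108,-.02,0))[0]));v0=int(proj(c,W(.108,-.02,0))[1]);print(u,v0,[tuple(im[v,u].tolist()) for v in range(v0-12,v0+12)])
```

```text
rigid far top [ 258.1826 -589.3665] droop8 [ 258.1968 -526.459 ] inner [ 258.1922 -563.674 ] dowel front [ 258.2082 -520.661 ]
edges [ 164.0592 -589.4293] [ 352.2797 -589.3038] near top [216.6052  45.0293] [217.5207  46.3336]
189 [(np.int64(194), np.int64(154), np.int64(106)), (np.int64(192), np.int64(152), np.int64(105)), (np.int64(189), np.int64(151), np.int64(102)), (np.int64(188), np.int64(150), np.int64(103)), (np.int64(187), np.int64(149), np.int64(101)), (np.int64(186), np.int64(148), np.int64(100)), (np.int64(185), np.int64(148), np.int64(100)), (np.int64(183), np.int64(145), np.int64(99)), (np.int64(176), np.int64(140), np.int64(97)), (np.int64(164), np.int64(130), np.int64(89)), (np.int64(162), np.int64(130), np.int64(88)), (np.int64(164), np.int64(130), np.int64(89)), (np.int64(165), np.int64(132), np.int64(90)), (np.int64(166), np.int64(133), np.int64(90)), (np.int64(166), np.int64(131), np.int64(90)), (np.int64(168), np.int64(134), np.int64(92)), (np.int64(169), np.int64(134), np.int64(91)), (np.int64(168), np.int64(133), np.int64(91)), (np.int64(169), np.int64(133), np.
[... 4629 characters left out ...]
148), np.int64(103)), (np.int64(184), np.int64(147), np.int64(103)), (np.int64(182), np.int64(146), np.int64(102)), (np.int64(179), np.int64(142), np.int64(100)), (np.int64(176), np.int64(140), np.int64(99)), (np.int64(172), np.int64(137), np.int64(96)), (np.int64(176), np.int64(140), np.int64(100)), (np.int64(168), np.int64(135), np.int64(95))]
217 45 [(96, 101, 105), (96, 101, 106), (95, 100, 105), (91, 94, 99), (78, 80, 83), (81, 84, 88), (85, 89, 94), (86, 91, 95), (87, 92, 95), (87, 92, 96), (85, 89, 94), (72, 76, 80), (55, 58, 60), (32, 34, 36), (28, 30, 30), (27, 28, 30), (25, 28, 27), (25, 28, 29), (31, 30, 32), (41, 38, 34), (71, 58, 44), (95, 76, 52), (121, 96, 66), (154, 122, 83)]
```

arm_command([
  {"linear": [0.3,0,-0.1],"angular": [0,0,0],"grip": 255},
  {"linear": [1,0,-0.2],"angular": [0,0,0],"grip": 255},
  {"linear": [2,0,-0.25],"angular": [0,0,0],"grip": 255},
  {"linear": [2.8,0,-0.25],"angular": [0,0,0],"grip": 255},
  {"linear": [3.1,0,-0.25],"angular": [0,0,0],"grip": 255},
  {"linear": [3.1,0,-0.25],"angular": [0,0,0],"grip": 255},
])

```text
clock: 15.02
position: [0.5036, -0.0534, 0.127]
eef_rot: [[-0.112, 0.994, 0.003], [0.994, 0.112, -0.001], [-0.002, 0.003, -1.0]]
wrist_force: [0.0, -0.1, -1.9]
finger_gap: 0.0167
```

Run:
```python
from h import *
from rig import robot
st=robot.read_state();print(st["position"],st["wrist_force"])
for n in("scene","side"):
    c=robot.read_camera(n);np.savez(f"pics/{n}2.npz",**c)
c=load("scene2");s=load("side2")
g=cv2.resize(c["image"][115:160,280:325,::-1],(400,400),interpolation=cv2.INTER_CUBIC)
h=cv2.resize(s["image"][130:175,200:245,::-1],(400,400),interpolation=cv2.INTER_CUBIC)
o=cv2.convertScaleAbs(np.hstack([g,h]),alpha=1.4)
cv2.imwrite("pics/pre3.png",o)
R=np.array(st["eef_rot"]);p=np.array(st["position"])
for n,X in[("farL",R@[.27,-.027,0]+p),("farR",R@[.27,.027,0]+p),("botL",R@[.27,-.027,.02]+p),("botR",R@[.27,.027,.02]+p)]:
    print(n,X,(proj(c,X)-[280,115]+.5)*400/45,(proj(s,X)-[200,130]+.5)*400/45+[400,0])
```

```text
[ 0.5036 -0.0534  0.127 ] [ 0.0289 -0.0563 -1.8634]
farL [0.4465 0.2118 0.1265] [175.3431 151.7805] [529.9302 157.9961]
farR [0.5001 0.2179 0.1267] [286.696  215.4775] [644.7003 132.8458]
botL [0.4466 0.2118 0.1065] [171.0777 183.6263] [532.186  198.3368]
botR [0.5002 0.2179 0.1067] [281.0513 246.9645] [646.2951 172.9377]
```

View pics/pre3.png

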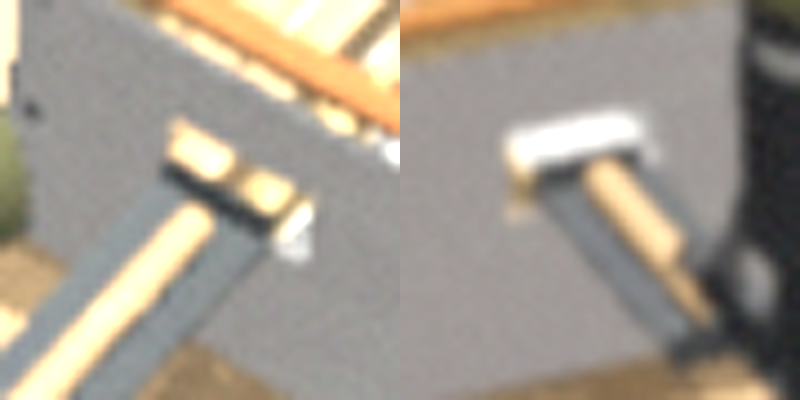

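The last view puts the tip about 9-13 mm before the slot, centred sideways and in height to within a few mm. I'll raise it 1.5 mm and go in.

arm_command([
  {"linear": [0.1,0,-0.1],"angular": [0,0,0],"grip": 255},
  {"linear": [0.3,0,-0.15],"angular": [0,0,0],"grip": 255},
  {"linear": [1,0,-0.15],"angular": [0,0,0],"grip": 255},
  {"linear": [2.1,0,-0.15],"angular": [0,0,0],"grip": 255},
  {"linear": [3.5,0,-0.15],"angular": [0,0,0],"grip": 255},
  {"linear": [5,0,-0.15],"angular": [0,0,0],"grip": 255},
  {"linear": [6.5,0,-0.15],"angular": [0,0,0],"grip": 255},
  {"linear": [7.8,0,-0.15],"angular": [0,0,0],"grip": 255},
  {"linear": [8.7,0,-0.15],"angular": [0,0,0],"grip": 255},
  {"linear": [9,0,-0.15],"angular": [0,0,0],"grip": 255},
  {"linear": [9,0,-0.15],"angular": [0,0,0],"grip": 255},
])

```text
clock: 16.5
position: [0.4936, 0.0357, 0.1283]
eef_rot: [[-0.112, 0.994, 0.003], [0.994, 0.112, -0.001], [-0.002, 0.003, -1.0]]
wrist_force: [0.1, -0.8, -2.8]
finger_gap: 0.0168
```

Run:
```python
from h import *
from rig import robot
st=robot.read_state();print(st["position"],np.array(st["eef_rot"]),st["wrist_force"],st["torque"])
d=np.array([-.113,.9936,0]);S=np.array([.4728,.2237,.115])
goal(st,[*(S-.078*d)[:2],.1285],Rdown(np.arctan2(d[1],d[0])))
```

```text
[0.4936 0.0357 0.1283] [[-0.112   0.9937  0.0034]
 [ 0.9937  0.112  -0.0013]
 [-0.0017  0.0033 -1.    ]] [ 0.1211 -0.8391 -2.7938] [-0.1582 -0.0402  0.0105]
lin [11.12, 0.05, -0.04] ang [0.0033, 0.0017, -0.001]
```

arm_command([
  {"linear": [0.3,0,0],"angular": [0,0,0],"grip": 255},
  {"linear": [1,0,0],"angular": [0,0,0],"grip": 255},
  {"linear": [2.1,0,0],"angular": [0,0,0],"grip": 255},
  {"linear": [3.5,0,0],"angular": [0,0,0],"grip": 255},
  {"linear": [5,0,0],"angular": [0,0,0],"grip": 255},
  {"linear": [6.6,0,0],"angular": [0,0,0],"grip": 255},
  {"linear": [8.2,0,0],"angular": [0,0,0],"grip": 255},
  {"linear": [9.6,0,0],"angular": [0,0,0],"grip": 255},
  {"linear": [10.7,0,0],"angular": [0,0,0],"grip": 255},
  {"linear": [11.2,0,0],"angular": [0,0,0],"grip": 255},
  {"linear": [11.2,0,0],"angular": [0,0,0],"grip": 255},
  {"linear": [11.2,0,0],"angular": [0,0,0],"grip": 255},
])

```text
clock: 18.0
position: [0.4811, 0.1466, 0.1282]
eef_rot: [[-0.112, 0.994, 0.003], [0.994, 0.112, -0.001], [-0.002, 0.003, -1.0]]
wrist_force: [-0.4, 0.1, -2.6]
finger_gap: 0.0168
```

Run:
```python
from h import *
from rig import robot
st=robot.read_state();print(st["position"],st["wrist_force"],st["torque"])
R=np.array(st["eef_rot"]);p=np.array(st["position"])
# roll rows about the neck axis (tool point (.,0,+.009)), roll sense: +x world side down
ax=R[:,0];n=np.array([0,0,.009])
for a in(.1,.25,.4,.55,.65):
    Q=Ro.from_rotvec(np.array([a,0,0])).as_matrix()   # turn about tool x
    t=n-Q@n
    print(a,(t*100).round(2),"tool y(world, +x side) z:",(R@Q[:,1]).round(3))
q=np.array(st["q"]);print(q)
```

```text
[0.4811 0.1466 0.1282] [-0.4274  0.0941 -2.5922] [-0.0992 -0.0804 -0.0058]
0.1 [0.   0.09 0.  ] tool y(world, +x side) z: [ 0.989  0.111 -0.097]
0.25 [0.   0.22 0.03] tool y(world, +x side) z: [ 0.964  0.108 -0.244]
0.4 [0.   0.35 0.07] tool y(world, +x side) z: [ 0.917  0.102 -0.386]
0.55 [0.   0.47 0.13] tool y(world, +x side) z: [ 0.849  0.094 -0.52 ]
0.65 [0.   0.54 0.18] tool y(world, +x side) z: [ 0.793  0.088 -0.603]
[ 0.224   0.3092  1.7666 -0.0024  1.0627  0.1133]
```

arm_command([
  {"linear": [0,0.02,0],"angular": [0.02,0,0],"grip": 255},
  {"linear": [0,0.05,0],"angular": [0.06,0,0],"grip": 255},
  {"linear": [0,0.1,0],"angular": [0.11,0,0],"grip": 255},
  {"linear": [0,0.14,0.01],"angular": [0.16,0,0],"grip": 255},
  {"linear": [0,0.18,0.02],"angular": [0.2,0,0],"grip": 255},
  {"linear": [0,0.21,0.02],"angular": [0.24,0,0],"grip": 255},
  {"linear": [0,0.25,0.03],"angular": [0.28,0,0],"grip": 255},
  {"linear": [0,0.28,0.05],"angular": [0.32,0,0],"grip": 255},
  {"linear": [0,0.32,0.06],"angular": [0.37,0,0],"grip": 255},
  {"linear": [0,0.36,0.08],"angular": [0.42,0,0],"grip": 255},
  {"linear": [0,0.4,0.09],"angular": [0.47,0,0],"grip": 255},
  {"linear": [0,0.43,0.11],"angular": [0.5,0,0],"grip": 255},
])

```text
clock: 19.5
position: [0.4857, 0.1469, 0.1268]
eef_rot: [[-0.111, 0.873, -0.475], [0.994, 0.097, -0.055], [-0.002, -0.478, -0.878]]
wrist_force: [-0.6, 0.5, -2.9]
finger_gap: 0.0164
```

arm_command([
  {"linear": [0,0,0],"angular": [0,0,0],"grip": 255},
  {"linear": [0,0,0],"angular": [0,0,0],"grip": 255},
  {"linear": [0,0,0],"angular": [0,0,0],"grip": 255},
  {"linear": [0,0,0],"angular": [0,0,0],"grip": 255},
  {"linear": [0,0,0],"angular": [0,0,0],"grip": 255},
  {"linear": [0,0,0],"angular": [0,0,0],"grip": 255},
])

```text
clock: 20.25
position: [0.4857, 0.1469, 0.1269]
eef_rot: [[-0.111, 0.873, -0.475], [0.994, 0.097, -0.055], [-0.002, -0.478, -0.878]]
wrist_force: [0.5, -0.4, -2.6]
finger_gap: 0.0168
```

Run:
```python
from h import *
from rig import robot
st=robot.read_state();print(st["position"],st["wrist_force"],np.array(st["eef_rot"]))
a=load("scene0")
c=robot.read_camera("scene");np.savez("pics/scene3.npz",**c)
o=np.hstack([cv2.resize(x[90:150,290:350,::-1],(400,400),interpolation=cv2.INTER_CUBIC) for x in(a["image"],c["image"])])
cv2.imwrite("pics/tray.png",o)
```

```text
[0.4857 0.1469 0.1269] [ 0.467  -0.4164 -2.6402] [[-0.1112  0.873  -0.4748]
 [ 0.9938  0.0969 -0.0546]
 [-0.0017 -0.478  -0.8784]]
```

```bash
cat > tr.py <<'E'
from h import *
def grid(c,z=.062):
    d=np.array([-.113,.9936,0]);r=np.array([.9936,.113,0]);S=np.array([.4728,.2237,0])
    im=c["image"].astype(int)
    print("rows: lateral 0..100 mm toward tray; cols: depth 20..210 step 10; R-B")
    for l in range(-10,104,6):
        row=[]
        for x in range(20,215,10):
            u,v=np.rint(proj(c,S+d*x/1e3+r*l/1e3+[0,0,z])).astype(int);p=im[v,u];row.append(f"{p[0]-p[2]:4d}/{p.sum()//3:3d}")
        print(l,*row)
E
python3 - <<'E'
from tr import *
grid(load("scene0"));grid(load("scene3"))
E
```

```text
rows: lateral 0..100 mm toward tray; cols: depth 20..210 step 10; R-B
-10   13/140   67/202   82/194   74/173    5/106    5/103    2/104   15/121   73/143   97/121  120/153   78/199   72/213   81/196   84/204   66/140   69/142   42/131   46/103   33/109
-4    6/140   82/185   84/181   68/160    3/102    2/102    2/102   13/115   74/152  110/135  126/147   87/190   82/173   83/197   81/169   86/176   78/168   62/133   53/116   54/115
2    4/140   44/121   45/109   45/112    4/100    3/101    4/101   18/120   45/105  113/138  119/144   50/112   56/120   51/116   53/118   46/112   44/101   40/ 96   44/ 98   40/ 93
8    4/119   38/166   29/195   38/183    2/102    3/101    5/100    9/118   37/124  104/125  118/150   44/165   38/150   24/181   44/180   18/172   17/157   29/ 99   17/127   40/ 99
14    2/135    4/154    5/142    3/101    2/105    5/101    3/103    3/116   17/125   88/115  120/147    6/188    3/205    6/170    7/165    4/155    4/135    2/122    2/114   36/ 94
20    3/125    5/143    2/101    5/102    2/102    4/101    3/102    5/115    9/196  116/136  120/141    1/218    3/
[... 5291 characters left out ...]
  3/105    2/ 98   11/ 73   20/ 66   19/ 62   31/ 84   39/ 97   48/107   49/110   49/110   49/110   48/110   47/106   47/110   49/110   48/107   48/109
86    0/ 72    3/107    3/106    1/105    4/108   16/111   42/ 98   47/105   49/107   47/104   45/108   49/108   45/105   45/107   46/105   46/104   45/105   46/105   45/104   44/103
92   -1/ 78    4/103    3/107    1/108   40/108   43/104   45/105   47/105   46/106   46/103   46/106   47/104   44/105   46/106   45/106   44/108   45/104   44/105   44/106   46/106
98    5/ 98    8/111   15/111   46/105   46/106   47/104   44/109   45/106   45/105   48/105   47/105   46/105   46/106   46/108   48/105   46/107   47/108   46/106   46/105   46/106
```

Run:
```python
from tr import *
from rig import robot
c=wcam(robot,"w5");st=robot.read_state();print(c["eye"],c["rotation"][:,2])
d=np.array([-.113,.9936,0]);r=np.array([.9936,.113,0]);S=np.array([.4728,.2237,0])
for x in(60,110,160,200):
    for l in(-50,0,20,53,95):print(x,l,proj(c,S+d*x/1e3+r*l/1e3+[0,0,.06]).round(0),end=" ")
    print()
im=c["image"][::12,::16]
for r_ in im: print(" ".join(f"{int(p[0])-int(p[2]):3d}/{int(p.sum())//3:3d}" if 1 else "" for p in r_.astype(int)[:32]))
```

```text
[0.5443 0.2352 0.2521] [-0.4154 -0.3636 -0.8338]
60 -50 [237.  24.] 60 0 [301.  14.] 60 20 [331.   9.] 60 53 [390.  -1.] 60 95 [483. -16.] 
110 -50 [235. -59.] 110 0 [305. -83.] 110 20 [339. -94.] 110 53 [ 405. -116.] 110 95 [ 513. -153.] 
160 -50 [ 233. -159.] 160 0 [ 310. -201.] 160 20 [ 348. -221.] 160 53 [ 423. -262.] 160 95 [ 552. -332.] 
200 -50 [ 231. -253.] 200 0 [ 315. -315.] 200 20 [ 357. -346.] 200 53 [ 443. -410.] 200 95 [ 594. -521.] 
 49/ 83  47/ 81  49/ 85  49/ 87  48/ 84  48/ 84  45/ 83  50/ 87   2/243  54/ 97  54/ 94  58/103 103/184  -6/ 87  -7/ 91   0/ 96  89/157  98/185  50/ 94  -8/103   0/104   2/220   1/219   1/243   1/245   2/163   0/249   1/248   1/150   0/147   0/106  65/114
 48/ 84  47/ 82  49/ 84  50/ 88   6/ 85  47/ 85  48/ 85  49/ 87   3/223  56/100  54/ 96  59/104 102/185  -8/ 94  -7/ 91   0/105  92/165  99/182  25/ 65  -8/116   0/105   1/221   1/225   0/246   1/156   3/199   0/250   1/249   1/150   1/153   1/ 96  64/103
 49/ 84  13/ 81  48/ 85  51/ 88   3/114  48/ 84  48/ 84  52/ 92  44/112  57/102  54/ 95  58/104  97/163  -7/ 92  -7/ 93   1/113  92/181 
[... 6843 characters left out ...]
/ 25  -4/ 25  -2/ 25  31/ 85  -2/ 25  -4/ 25  -3/ 25  -4/ 25  -4/ 25  -5/ 23  -3/ 24  -5/ 26  -3/ 25  97/183  -5/ 25  -1/ 26  -3/ 23  -2/ 24  -3/ 23  -3/ 25  -2/ 23  98/183 101/176  95/179
 26/ 78  24/ 78  26/ 77  -3/ 23  -3/ 26  -2/ 23   0/ 46  -4/ 26  -3/ 25  -2/ 26  -2/ 26  -2/ 23  -3/ 22  -2/ 22  -2/ 22  -3/ 26  -3/ 25  -2/ 25  -2/ 21  -2/ 22  -3/ 22  -2/ 24  85/164  -2/ 24  -3/ 26  -3/ 25  -2/ 43  -3/ 25  -3/ 22  -3/ 23  93/166  96/176
 27/ 81  28/ 83  -4/ 20  -5/ 21  -2/ 23  -2/ 24  -2/ 51  -1/ 44  -3/ 27  -2/ 25   0/ 22  -2/ 23  -2/ 24  -2/ 24   0/ 25  -3/ 24  -3/ 25  -3/ 24  -2/ 24  -3/ 25  -2/ 23  -3/ 23  -2/ 23   3/ 30  -3/ 23  -1/ 47  -1/ 47  -2/ 49  -2/ 24  -4/ 25  -3/ 22  90/172
```

Run:
```python
from tr import *
c=load("w5")
p=np.array([.4857,.1469,.1269]);R=np.array([[-.1112,.873,-.4748],[.9938,.0969,-.0546],[-.0017,-.478,-.8784]])
P=lambda x,y,z:proj(c,p+R@[x,y,.020-z]).round(0)   # boat coords, y toward tray
for x in(.112,.118,.125,.135):print(x,"up edge",P(x,-.027,.009),"V",P(x,0,.004),"low edge",P(x,.027,.009),"dowel top in V",P(x,0,.02), "dowel at edge",P(x,.03,.02))
print("wall top corners",P(.108,-.027,.02),P(.108,.027,.02),P(.112,0,.02))
d=np.array([-.113,.9936,0]);r=np.array([.9936,.113,0]);S=np.array([.4728,.2237,0])
for x in(55,65):print("divider top",proj(c,S+d*x/1e3+[0,0,.074]),"tray rim",proj(c,S+d*x/1e3+r*.008+[0,0,.062]))
im=c["image"].astype(int)
for v in(0,6,12,18,24,30):print(v,[f"{u}:{im[v,u][0]-im[v,u][2]}/{im[v,u].sum()//3}" for u in range(192,352,5)])
```

```text
0.112 up edge [206.  41.] V [259.  43.] low edge [311.  41.] dowel top in V [259.  35.] dowel at edge [322.  36.]
0.118 up edge [205.  27.] V [259.  30.] low edge [312.  27.] dowel top in V [259.  21.] dowel at edge [323.  21.]
0.125 up edge [204.  11.] V [259.  15.] low edge [313.  11.] dowel top in V [259.   3.] dowel at edge [324.   3.]
0.135 up edge [203. -13.] V [259.  -9.] low edge [314. -13.] dowel top in V [259. -23.] dowel at edge [326. -23.]
wall top corners [202.  45.] [315.  45.] [259.  35.]
divider top [292.8306  16.6426] tray rim [311.3114  19.858 ]
divider top [293.4627  -2.3303] tray rim [312.2647   1.6637]
0 ['192:103/184', '197:96/200', '202:91/193', '207:-8/90', '212:-6/86', '217:-7/84', '222:-7/90', '227:-8/93', '232:2/225', '237:3/193', '242:-6/90', '247:-5/62', '252:-7/90', '257:92/161', '262:98/189', '267:99/195', '272:98/185', '277:96/181', '282:71/129', '287:58/112', '292:-4/55', '297:-7/102', '302:-8/100', '307:-10/114', '312:-10/112', '317:1/118', '322:2/105', '327:0/110', '332:2/217', '337:2/218', '342:1/219', '347:1/221']
6 ['192:103/186', '197:95/200', '
[... 1437 characters left out ...]
2:21/110', '257:93/192', '262:88/204', '267:91/202', '272:93/191', '277:84/158', '282:66/125', '287:17/63', '292:-3/51', '297:-8/108', '302:-9/117', '307:-9/117', '312:15/74', '317:0/122', '322:0/114', '327:1/116', '332:3/222', '337:1/226', '342:1/221', '347:2/224']
30 ['192:98/166', '197:99/195', '202:91/200', '207:-6/95', '212:-8/86', '217:-7/94', '222:-9/93', '227:-8/94', '232:3/215', '237:4/212', '242:-8/88', '247:-5/58', '252:46/128', '257:97/190', '262:99/196', '267:98/190', '272:97/181', '277:82/148', '282:65/122', '287:1/53', '292:-4/61', '297:-8/109', '302:-9/120', '307:-8/119', '312:22/102', '317:0/119', '322:0/116', '327:2/116', '332:2/222', '337:2/227', '342:9/207', '347:11/201']
```

arm_command([
  {"linear": [0,0,0],"angular": [0,0,0],"grip": 255},
  {"linear": [0,0,0],"angular": [0,0,0],"grip": 255},
  {"linear": [0,0,0],"angular": [0,0,0],"grip": 255},
])

```text
clock: 20.72
position: [0.4857, 0.1469, 0.1269]
eef_rot: [[-0.111, 0.873, -0.475], [0.994, 0.097, -0.055], [-0.002, -0.478, -0.878]]
wrist_force: [0.2, -1.2, -2.2]
finger_gap: 0.0168
```

```bash
cat >> tr.py <<'E'
def wood(c,vs=(0,6,12,18,24,30,36),lo=200,hi=345):
    im=c["image"].astype(int)
    for v in vs:
        w=[u for u in range(lo,hi) if im[v,u][0]-im[v,u][2]>60]
        print(v,"wood cols",(w[0],w[-1],len(w)) if w else None)
E
python3 - <<'E'
from tr import *
from rig import robot
wood(load("w5"),lo=215);print();c=wcam(robot,"w6");wood(c,lo=215)
s=robot.read_camera("side");np.savez("pics/side3.npz",**s)
a=load("side0")["image"].astype(int);b=s["image"].astype(int)
for v in range(140,158,2):print(v,[f"{b[v,u][0]-b[v,u][2]}/{b[v,u].sum()//3}" for u in range(205,236,2)])
E
```

```text
0 wood cols (255, 286, 32)
6 wood cols (254, 286, 33)
12 wood cols (254, 285, 32)
18 wood cols (254, 285, 32)
24 wood cols (253, 284, 32)
30 wood cols (253, 283, 31)
36 wood cols (303, 344, 42)

0 wood cols None
6 wood cols (344, 344, 1)
12 wood cols (342, 344, 3)
18 wood cols (340, 344, 5)
24 wood cols (338, 344, 7)
30 wood cols (337, 344, 8)
36 wood cols (302, 344, 43)
140 ['7/111', '6/111', '7/111', '6/111', '5/111', '6/111', '5/112', '6/110', '6/110', '6/107', '5/73', '2/35', '-1/25', '-3/26', '-1/39', '2/62']
142 ['6/110', '5/111', '6/110', '6/111', '6/110', '4/109', '6/110', '7/107', '6/107', '17/113', '49/143', '36/85', '-2/29', '0/31', '3/67', '2/63']
144 ['5/111', '6/110', '5/111', '7/111', '4/110', '6/94', '2/88', '1/81', '0/62', '23/108', '63/150', '38/85', '-2/34', '7/46', '7/75', '-1/44']
146 ['7/111', '5/110', '5/111', '8/109', '7/136', '5/148', '4/133', '-2/81', '2/86', '5/157', '36/118', '10/45', '4/61', '17/71', '38/56', '7/39']
148 ['6/110', '6/111', '6/109', '10/108', '22/118', '8/169', '6/179', '5/148', '0/92', '5/156', '8/102', '-2/40', '6/84', '38/66', '56/61', '34/62']
150 ['6/111', '6/111', '7/112', '10/108', '39/93', '24/120', '6/171', '7/175', '3/133', '12/86', '10/55', '0/58', '14/83', '55/65', '55/64', '57/62']
152 ['5/110', '7/109', '7/112', '10/108', '35/98', '36/99', '12/132', '5/156', '6/146', '43/93', '25/83', '6/87', '36/74', '61/66', '58/64', '58/67']
154 ['5/109', '7/110', '6/111', '9/112', '17/119', '11/115', '7/114', '4/111', '10/107', '49/95', '43/82', '31/85', '58/65', '59/68', '60/65', '61/71']
156 ['7/111', '7/110', '6/110', '7/113', '5/113', '7/111', '6/112', '5/111', '4/109', '20/100', '53/72', '60/67', '61/67', '61/67', '62/69', '64/71']
```

The dowel was just starting to roll. It has now left the trough, so I'll find where it settled.

Run:
```python
from tr import *
from rig import robot
for n in(0,1):
    c=wcam(robot,f"w7{n}");wood(c,vs=(0,4,8,12,16),lo=320,hi=511)
    im=c["image"].astype(int)
    print([f"{u}:{im[4,u][0]-im[4,u][2]}/{im[4,u].sum()//3}" for u in range(316,512,8)])
d=np.array([-.113,.9936,0]);r=np.array([.9936,.113,0]);S=np.array([.4728,.2237,0])
for l in(11,19,30,53,80,95):print(l,[proj(c,S+d*x/1e3+r*l/1e3+[0,0,.061]).round(0) for x in(45,55,60)])
```

```text
0 wood cols (414, 503, 39)
4 wood cols (413, 502, 41)
8 wood cols (413, 501, 41)
12 wood cols (412, 510, 51)
16 wood cols (411, 510, 66)
['316:2/114', '324:1/113', '332:2/217', '340:1/223', '348:1/220', '356:1/247', '364:2/239', '372:1/248', '380:1/247', '388:2/207', '396:1/249', '404:2/239', '412:14/131', '420:101/176', '428:101/187', '436:100/169', '444:12/104', '452:2/152', '460:-1/148', '468:2/152', '476:0/136', '484:2/142', '492:64/112', '500:65/109', '508:45/78']
0 wood cols (428, 503, 40)
4 wood cols (427, 502, 42)
8 wood cols (426, 500, 39)
12 wood cols (425, 510, 47)
16 wood cols (425, 510, 62)
['316:2/113', '324:1/113', '332:2/217', '340:1/223', '348:1/220', '356:1/247', '364:2/239', '372:1/248', '380:1/247', '388:3/209', '396:1/249', '404:2/238', '412:2/165', '420:2/249', '428:70/123', '436:100/172', '444:101/170', '452:64/108', '460:38/99', '468:0/152', '476:-1/134', '484:1/141', '492:63/112', '500:65/110', '508:45/78']
11 [array([315.,  37.]), array([316.,  20.]), array([317.,  11.])]
19 [array([327.,  36.]), array([329.,  18.]), array([329.,   8.])]
30 [array([345.,  34.]), array([347.,  15.]), array([348.,   5.])]
53 [array([386.,  29.]), array([388.,   9.]), array([389.,  -2.])]
80 [array([441.,  22.]), array([445.,   0.]), array([447., -11.])]
95 [array([475.,  18.]), array([481.,  -5.]), array([483., -17.])]
```

arm_command([
  {"linear": [0,0,0],"angular": [0,0,0],"grip": 255},
  {"linear": [0,0,0],"angular": [0,0,0],"grip": 255},
  {"linear": [0,0,0],"angular": [0,0,0],"grip": 255},
  {"linear": [0,0,0],"angular": [0,0,0],"grip": 255},
  {"linear": [0,0,0],"angular": [0,0,0],"grip": 255},
  {"linear": [0,0,0],"angular": [0,0,0],"grip": 255},
  {"linear": [0,0,0],"angular": [0,0,0],"grip": 255},
  {"linear": [0,0,0],"angular": [0,0,0],"grip": 255},
])

```text
clock: 21.92
position: [0.4857, 0.1469, 0.1269]
eef_rot: [[-0.111, 0.873, -0.475], [0.994, 0.097, -0.055], [-0.002, -0.478, -0.878]]
wrist_force: [-0.3, 0.4, -3.0]
finger_gap: 0.0164
```

Run:
```python
from tr import *
from rig import robot
for n in(0,1):
    c=wcam(robot,f"w8{n}");im=c["image"].astype(int)
    for v in(2,12):print(v,[f"{u}:{im[v,u][0]-im[v,u][2]}/{im[v,u].sum()//3}" for u in range(316,512,8)])
```

```text
2 ['316:2/113', '324:-1/112', '332:2/217', '340:2/222', '348:1/220', '356:0/246', '364:2/239', '372:1/248', '380:0/247', '388:3/175', '396:1/249', '404:3/233', '412:2/175', '420:1/248', '428:39/92', '436:88/152', '444:66/115', '452:64/105', '460:60/102', '468:1/150', '476:0/119', '484:2/130', '492:64/113', '500:65/111', '508:45/78']
12 ['316:1/118', '324:2/115', '332:4/212', '340:1/224', '348:2/221', '356:1/248', '364:1/241', '372:1/248', '380:1/248', '388:1/247', '396:1/248', '404:1/248', '412:2/247', '420:1/250', '428:76/137', '436:95/180', '444:64/119', '452:61/112', '460:50/92', '468:3/150', '476:1/113', '484:2/152', '492:63/108', '500:66/99', '508:84/82']
2 ['316:3/112', '324:0/112', '332:2/217', '340:1/223', '348:1/220', '356:0/246', '364:1/239', '372:1/248', '380:0/247', '388:3/176', '396:1/249', '404:3/233', '412:2/174', '420:1/248', '428:2/150', '436:89/153', '444:67/115', '452:64/110', '460:61/104', '468:1/127', '476:1/119', '484:2/131', '492:65/112', '500:64/112', '508:45/77']
12 ['316:0/118', '324:1/114', '332:3/212', '340:1/224', '348:2/221', '356:1/248', '364:2/241', '372:1/248', '380:1/248', '388:1/248', '396:1/248', '404:1/248', '412:1/246', '420:0/250', '428:48/103', '436:93/164', '444:65/121', '452:63/118', '460:56/105', '468:3/149', '476:0/112', '484:1/152', '492:63/107', '500:67/100', '508:85/81']
```

arm_command([
  {"linear": [0,-0.05,0],"angular": [-0.05,0,0],"grip": 255},
  {"linear": [0,-0.13,0.01],"angular": [-0.14,0,0],"grip": 255},
  {"linear": [0,-0.21,0.03],"angular": [-0.24,0,0],"grip": 255},
  {"linear": [0,-0.3,0.05],"angular": [-0.34,0,0],"grip": 255},
  {"linear": [0,-0.37,0.08],"angular": [-0.43,0,0],"grip": 255},
  {"linear": [0,-0.42,0.11],"angular": [-0.49,0,0],"grip": 255},
  {"linear": [0,-0.43,0.11],"angular": [-0.5,0,0],"grip": 255},
  {"linear": [0,-0.43,0.11],"angular": [-0.5,0,0],"grip": 255},
  {"linear": [0,-0.43,0.11],"angular": [-0.5,0,0],"grip": 255},
])

```text
clock: 23.15
position: [0.4816, 0.1464, 0.1278]
eef_rot: [[-0.111, 0.994, 0.001], [0.994, 0.111, -0.002], [-0.002, 0.001, -1.0]]
wrist_force: [0.7, -0.4, -2.3]
finger_gap: 0.0168
```

Run:
```python
from tr import *
from rig import robot
st=robot.read_state();print(st["position"],st["eef_rot"],st["wrist_force"])
goal(st,[.5036,-.0534,.1282],Rdown(np.arctan2(.9936,-.113)))
```

```text
[0.4816 0.1464 0.1278] [[-0.111   0.9938  0.0008]
 [ 0.9938  0.111  -0.0016]
 [-0.0017  0.0006 -1.    ]] [ 0.7267 -0.4219 -2.3127]
lin [-20.1, -0.03, -0.0] ang [0.0006, 0.0017, -0.002]
```

arm_command([
  {"linear": [-0.5,0,-0.05],"angular": [0,0,-0.001],"grip": 255},
  {"linear": [-1.7,0,-0.05],"angular": [0,0,-0.001],"grip": 255},
  {"linear": [-3.5,0,-0.05],"angular": [0,0,-0.001],"grip": 255},
  {"linear": [-5.7,0,-0.05],"angular": [0,0,-0.001],"grip": 255},
  {"linear": [-8.2,0,-0.05],"angular": [0,0,-0.001],"grip": 255},
  {"linear": [-11,0,-0.05],"angular": [0,0,-0.001],"grip": 255},
  {"linear": [-14,0,-0.05],"angular": [0,0,-0.001],"grip": 255},
  {"linear": [-17,0,-0.05],"angular": [0,0,-0.001],"grip": 255},
  {"linear": [-20,0,-0.05],"angular": [0,0,-0.001],"grip": 255},
  {"linear": [-23,0,-0.05],"angular": [0,0,-0.001],"grip": 255},
  {"linear": [-25,0,-0.05],"angular": [0,0,-0.001],"grip": 255},
  {"linear": [-25,0,-0.05],"angular": [0,0,-0.001],"grip": 255},
])

```text
clock: 24.65
position: [0.5092, -0.1034, 0.1287]
eef_rot: [[-0.11, 0.994, 0.001], [0.994, 0.11, -0.002], [-0.002, 0.001, -1.0]]
wrist_force: [-0.2, 0.6, -3.6]
finger_gap: 0.0167
```

Run:
```python
from tr import *
from rig import robot
st=robot.read_state();print(st["position"],st["eef_rot"],st["wrist_force"])
goal(st,[.4702,-.2519,.022],Rdown(np.pi/2-.042))
```

```text
[ 0.5092 -0.1034  0.1287] [[-0.1101  0.9939  0.0008]
 [ 0.9939  0.1101 -0.0016]
 [-0.0017  0.0006 -1.    ]] [-0.2053  0.5839 -3.5626]
lin [-14.31, -5.52, 10.69] ang [0.0007, 0.0017, 0.1523]
```

arm_command([
  {"linear": [-3,-1.2,0],"angular": [0,0,0.03],"grip": 255},
  {"linear": [-7,-2.8,0],"angular": [0,0,0.07],"grip": 255},
  {"linear": [-11,-4.4,0],"angular": [0,0,0.12],"grip": 255},
  {"linear": [-14.3,-5.5,0],"angular": [0,0,0.152],"grip": 255},
  {"linear": [-14.3,-5.5,2],"angular": [0,0,0.152],"grip": 255},
  {"linear": [-14.3,-5.5,5],"angular": [0,0,0.152],"grip": 255},
  {"linear": [-14.3,-5.5,8],"angular": [0,0,0.152],"grip": 255},
  {"linear": [-14.3,-5.5,9.8],"angular": [0,0,0.152],"grip": 255},
  {"linear": [-14.3,-5.5,10.4],"angular": [0,0,0.152],"grip": 255},
  {"linear": [-14.3,-5.5,10.6],"angular": [0,0,0.152],"grip": 255},
  {"linear": [-14.3,-5.5,10.6],"angular": [0,0,0.152],"grip": 255},
])

```text
clock: 26.02
position: [0.4708, -0.2519, 0.0236]
eef_rot: [[0.042, 0.999, 0.002], [0.999, -0.042, -0.002], [-0.002, 0.002, -1.0]]
wrist_force: [0.2, -0.3, -2.0]
finger_gap: 0.0169
```

arm_command([
  {"linear": [0,0,0.1],"angular": [0,0,0],"grip": 255},
  {"linear": [0,0,0.2],"angular": [0,0,0],"grip": 255},
  {"linear": [0,0,0.2],"angular": [0,0,0],"grip": 255},
], grip_force=40)

```text
clock: 26.4
position: [0.4708, -0.252, 0.0217]
eef_rot: [[0.042, 0.999, 0.002], [0.999, -0.042, -0.002], [-0.002, 0.002, -1.0]]
wrist_force: [0.2, -0.1, -2.2]
finger_gap: 0.0168
```

arm_command([
  {"linear": [0,0,0.1],"angular": [0,0,0],"grip": 255},
  {"linear": [0,0,0.17],"angular": [0,0,0],"grip": 255},
  {"linear": [0,0,0.17],"angular": [0,0,0],"grip": 255},
])

```text
clock: 26.78
position: [0.4708, -0.252, 0.0201]
eef_rot: [[0.042, 0.999, 0.002], [0.999, -0.042, -0.002], [-0.002, 0.002, -1.0]]
wrist_force: [-1.1, 0.1, 1.8]
finger_gap: 0.0167
```

arm_command([
  {"linear": [0,0,0],"angular": [0,0,0],"grip": 200},
  {"linear": [0,0,0],"angular": [0,0,0],"grip": 180},
  {"linear": [0,0,0],"angular": [0,0,0],"grip": 140},
  {"linear": [0,0,0],"angular": [0,0,0],"grip": 70},
  {"linear": [0,0,0],"angular": [0,0,0],"grip": 0},
  {"linear": [0,0,0],"angular": [0,0,0],"grip": 0},
  {"linear": [0,0,0],"angular": [0,0,0],"grip": 0},
  {"linear": [0,0,-3],"angular": [0,0,0],"grip": 0},
  {"linear": [0,0,-8],"angular": [0,0,0],"grip": 0},
  {"linear": [0,0,-14],"angular": [0,0,0],"grip": 0},
  {"linear": [-2,0,-20],"angular": [0,0,0],"grip": 0},
  {"linear": [-2,0,-20],"angular": [0,0,0],"grip": 0},
])

```text
clock: 28.28
position: [0.4707, -0.2731, 0.2248]
eef_rot: [[0.043, 0.999, 0.009], [0.999, -0.043, -0.007], [-0.007, 0.009, -1.0]]
wrist_force: [0.4, 0.7, -0.5]
finger_gap: 0.0851
```

Run:
```python
from tr import *
from rig import robot
st=robot.read_state();print(st["position"],st["wrist_force"],st["finger_gap"])
c=robot.read_camera("scene");np.savez("pics/scene4.npz",**c)
a=load("scene0")["image"].astype(int);b=c["image"].astype(int)
m=(np.abs(a-b).sum(2)>70).astype(np.uint8)
n,l,s,ce=cv2.connectedComponentsWithStats(m)
for i in range(1,n):
    if s[i,4]>8:print(s[i],ce[i].round(0), onz(c,*ce[i],0)[:2])
d=np.array([-.113,.9936,0]);r=np.array([.9936,.113,0]);S=np.array([.4728,.2237,0])
for l in range(8,104,4):
    print(l,*[f"{p[0]-p[2]:4d}/{p.sum()//3:3d}" for x in range(100,215,8) for u,v in[np.rint(proj(c,S+d*x/1e3+r*l/1e3+[0,0,.061])).astype(int)] for p in[b[v,u]]])
```

```text
[ 0.4707 -0.2731  0.2248] [ 0.4301  0.7024 -0.505 ] 0.0850967258037117
[ 134    0  101  170 8841] [174.  79.] [-0.2109  0.1403]
[197   0  17  53 308] [208.  32.] [-0.3397  0.4574]
[296   0   5  11  23] [298.   5.] [-0.1668  0.9205]
[304   0  20  30 259] [314.  12.] [-0.0712  0.9348]
[286  11  15  24 139] [292.  22.] [-0.1022  0.7986]
[137  53   5   8  19] [139.  56.] [-0.4411  0.1233]
[198  53  13   8  44] [203.  57.] [-0.2267  0.3269]
[206 165   6   5  15] [209. 167.] [ 0.2537 -0.069 ]
[175 168  42  49 860] [198. 192.] [ 0.3065 -0.1711]
[167 183   5   5  20] [169. 185.] [ 0.2073 -0.2266]
[ 157  199   47   61 1447] [180. 233.] [ 0.3873 -0.3236]
[269 235  28  25  62] [284. 247.] [ 0.6777 -0.1114]
[266 258   4   5  12] [268. 260.] [ 0.671 -0.186]
8   22/160  106/131  124/145  119/157   44/170   40/156   40/164   26/192   29/187   16/177   19/160   18/126   12/127   33/111   43/ 96
12   16/130   93/117  121/147   89/160    9/195    5/186   26/183   26/192    5/162    3/159    3/135    5/128    2/132   12/129   35/100
16    4/172  110/130  121/146  106/155    3/204    4/214    2/193    4
[... 2266 characters left out ...]
   43/106
84   47/107   45/107   47/106   47/108   48/108   46/106   46/107   46/102   46/103   47/104   45/104   47/104   45/104   44/104   44/105
88   46/102   45/101   44/107   46/102   47/100   44/105   44/104   44/104   44/103   45/103   46/105   45/103   45/101   43/103   45/102
92   46/103   47/104   46/103   45/103   46/104   45/105   47/102   45/106   44/103   45/102   45/103   44/104   46/104   43/102   45/103
96   46/105   46/105   45/104   43/104   46/105   47/105   48/102   45/105   44/103   45/106   45/103   46/104   45/103   46/106   45/105
100   47/108   46/103   46/105   46/105   46/106   47/103   46/104   45/104   44/105   47/103   45/103   46/103   45/107   45/106   45/100
```

The bench changes are only the dowel leaving and the arm itself; the trough region has no differences, so the boat stands where it was. I'll check the dowel from above with the wrist camera.

arm_command([
  {"linear": [5,2,-5],"angular": [0,0,0],"grip": 0},
  {"linear": [10,4,-10],"angular": [0,0,0],"grip": 0},
  {"linear": [16,4,-15],"angular": [0,0,0],"grip": 0},
  {"linear": [22,4,-18],"angular": [0,0,0],"grip": 0},
  {"linear": [28,4,-18],"angular": [0,0,0],"grip": 0},
  {"linear": [34,4,-18],"angular": [0,0,0],"grip": 0},
  {"linear": [40,4,-18],"angular": [0,0,0],"grip": 0},
  {"linear": [46,4,-18],"angular": [0,0,0],"grip": 0},
  {"linear": [50,4,-18],"angular": [0,0,0],"grip": 0},
  {"linear": [50,4,-18],"angular": [0,0,0],"grip": 0},
  {"linear": [50,4,-18],"angular": [0,0,0],"grip": 0},
])

```text
clock: 29.7
position: [0.5302, 0.2265, 0.3987]
eef_rot: [[0.042, 0.999, 0.003], [0.999, -0.042, -0.005], [-0.005, 0.003, -1.0]]
wrist_force: [0.1, -0.8, -0.2]
finger_gap: 0.0854
```

Run:
```python
from tr import *
from rig import robot
c=wcam(robot,"w9");print(robot.read_state()["position"],c["eye"],c["rotation"][:,2])
d=np.array([-.113,.9936,0]);r=np.array([.9936,.113,0]);S=np.array([.4728,.2237,0])
b=c["image"].astype(int)
for x in(30,110,200):print([proj(c,S+d*x/1e3+r*l/1e3+[0,0,.06]).round(0).tolist() for l in(-90,0,98)])
for x in range(10,220,10):
    row=[]
    for l in range(-10,112,5):
        u,v=np.rint(proj(c,S+d*x/1e3+r*l/1e3+[0,0,.061])).astype(int)
        row.append(f"{b[v,u][0]-b[v,u][2]:3d}/{b[v,u].sum()//3:3d}" if 0<=u<512 and 0<=v<384 else "   .   ")
    print(x,*row)
```

```text
[0.5303 0.2257 0.3992] [0.5331 0.3081 0.541 ] [-0.0102 -0.3184 -0.9479]
[[174.0, 145.0], [223.0, 137.0], [278.0, 128.0]]
[[162.0, 98.0], [214.0, 89.0], [271.0, 80.0]]
[[147.0, 39.0], [202.0, 29.0], [263.0, 18.0]]
10  91/154  95/161  92/155  65/111  45/145  46/112  30/156  47/141  29/170  48/155  74/151  39/151  37/ 91  28/168  47/143  27/171  21/146  62/147  18/100  31/ 83  16/ 90  30/ 83  38/ 84  47/ 81  88/ 79
20  90/152  89/153  92/157  67/114   8/179   1/187   2/176   2/203   2/203   2/210   1/200   2/205   1/147   2/209   2/208   2/208  10/151  67/124  49/ 89  38/ 74   0/ 97   1/ 92  44/ 83  47/ 78 101/ 92
30  89/151  88/150  86/145  66/113   5/181   1/188   2/190   2/202   2/204   2/207   3/200   2/206   2/148   3/210   1/209   2/208   2/195  67/119  48/ 87  42/ 75   1/ 96   1/ 96  41/ 84  43/ 71  98/ 88
40  87/148  86/147  86/144  66/110   3/187   1/194   1/189   1/202   2/204   1/208   1/199   2/207   0/132   2/211   1/208   2/209   4/180  66/112  49/ 84  41/ 71   9/107   0/ 98  28/ 77  46/ 76 108/ 97
50  84/142  81/139  87/149  66/113   4/187   1/186   2/167   2/202   2/205 
[... 2687 characters left out ...]
   1/135   0/139  -1/203   0/139   1/141   1/141   1/137   0/131   3/118  60/105 103/ 93
190  63/106  62/103  58/100  37/ 64  15/111  -1/106   1/140   1/141   0/133   1/138   0/139   1/142   0/140   0/137   0/135   0/139  -1/206   0/140   1/141  -1/140   0/136   0/125  33/ 93  62/103  98/ 88
200  60/101  59/ 99  60/101  36/ 60  34/ 86   1/ 96   0/134   0/136   1/106   0/133   0/136   0/138  -1/122   0/134   0/126   0/134   0/207  -1/135   0/135   1/137   1/133   0/101  23/ 91  58/ 97  94/ 83
210  46/ 77  43/ 71  60/101  44/ 75  45/ 78  43/ 74  45/ 77  14/131  42/ 70  45/ 76  43/ 71  46/ 78  43/ 71  45/ 77  43/ 72  40/ 67  -1/201  43/ 74  49/ 82  45/ 73  49/ 82  46/ 75  40/ 69  50/ 85  86/ 79
```

Run:
```python
from rig import robot
print(robot.read_state()["clock"]);print(robot.job_done())
```

```text
29.75
the job is handed in; nothing more can be done
None
```

I laid the dowel in the trough, slid the boat through the slot and tipped it about 29° toward the tray. Once the dowel had rolled off, I levelled the boat, drew it out, set it back in its starting place and handed in at 29.75 s. No verdict was reported.

- **Dowel:** from above with the wrist camera it lies in the tray bay, about 83 mm to the tray side of the slot's middle. That is about 30 mm off the tray's middle against a limit of 42 mm. Lengthwise its middle is roughly 25-30 mm off the tray's middle, against a limit of 50 mm. Its height was not measured; I judge it flat because it rolled to the tray's outer rim.
- **Boat:** set down at 20 mm tool height, the same as when it was gripped. The trough region of the scene image shows no difference from the start, so it stands upright where it was.
- **Cover plate:** no contact showed in the wrist force readings taken between moves, and slot clearance was judged from the images.
- **Bystanders:** the tape roll showed no change. Two changed patches near the pliers and the nail jar I took to be the arm in view and did not check further.

Two checks disagreed or failed:
- **Tip height:** triangulation suggested the trough tip sat up to 8 mm low, while the near wall in the wrist view suggested almost no droop. I split the difference with a 4 mm raise.
- **Picture limit:** I hit the 12-picture viewing limit, so the dowel's fall into the tray and its final place were checked from pixel values alone.

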